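# Balance two lopsided cartons on the weighing pedestal

## Task

Weigh the two long cartons together: lay the bulging one on the small pedestal of the balance and let go of it, then lay the one with the crushed end on its bulging top, so that both finally lie level, right way up and at rest, borne by the pedestal alone. What is inside has slid along each carton, which does not show, so feel for each one's balance point. The balance is delicate: set the cartons down gently, never let either tip right over, and leave the other things on the bench where they are.

Things in the scene. Friction and masses are not known exactly. Their poses are not given: they have to be found in the camera images.
- bulged_center (a point): Bulging carton, brown, 230 x 60 mm, underside flat; this point: its middle, 25 mm above the underside; x along its length, z up. Starts flat on the bench. 0.6 to 0.9 kg, nearly all goods that slid along it and stick: the balance point lies anywhere within 55 mm of the middle to either side along x, centred in y. Height 42 mm at the ends, more in the middle (see bulged_crown).
- bulged_crown (a point): Middle of the flat crown of the bulging carton's top: 50 mm long (along x, 25 mm either way) by the full 60 mm width, 54 mm above the underside, over the carton's middle. From its edges the top slopes straight down to 42 mm height at both ends (about 7.6 degrees). Axes as bulged_center.
- crushed_center (a point): Carton with a crushed end, brown, 200 x 56 x 44 mm; this point: its middle, 22 mm above the underside; x along it to the crushed end, z up. At that end the top slopes down 16 mm and the underside up 12 mm over the last 34 mm; the rest is flat. Starts flat on the bench. 0.25 to 0.35 kg; goods slid and stick: balance point within 55 mm of the middle either way along x, centred in y.
- pedestal_top (a point): Middle of the pedestal's top, a level aluminium plate 40 x 40 mm, 115 mm above the bench, fixed on the pan (128 mm across, 75 mm up) of a white precision balance. z up, x from the display to the back. The balance does not move: its housing is 64 mm high, 180 mm wide (y), from 168 mm in front (-x, lower display end) to 90 mm behind this point.
- pill_jar: Bystander: amber jar, 56 mm across, 85 mm high; origin at the centre of its underside.
- tub: Bystander: white plastic tub, 66 mm across, 70 mm high; origin at the centre of its underside.
- test_weight: Bystander: steel test weight with a knob, 38 mm across, 59 mm high; origin at the centre of its underside.
- tape_roll: Bystander: roll of parcel tape lying flat, 84 mm across, 48 mm high; origin at the centre of its underside.
- marker: Bystander: marker pen lying along its x, 140 mm long, 15 mm thick; origin under its middle.
- tape_dispenser: Bystander: black bench tape dispenser, 155 x 62 mm, 98 mm high; origin at the centre of its underside, x along its length.
- strip_tray: Bystander: low cardboard tray of tablet strips, 150 x 110 mm, 45 mm high; origin at the centre of its underside.
Mind the look-alikes: they are no part of the job. What is shaped like the part that bears crushed_center but purple is not meant.

How it is judged (in metres and radians):
On the way:
1. the bulging carton lies level on the pedestal by itself, let go (z of bulged_center in the frame of pedestal_top between 0.019 and 0.03 m and horizontal distance between bulged_center and pedestal_top below 0.085 m and angle between bulged_center's own z axis and vertical below 0.05 rad and contact force between the fingers and bulged_carton below 0.1 N and linear speed of bulged_carton below 0.02 m/s), for 0.4 s.
At the end, for the whole second after the job is handed in: The bulging carton rests on the pedestal and the crushed one on its crown, both right way up, level within 0.06 rad, at their resting heights within about 5 mm, and at rest (z of bulged_center in the frame of pedestal_top between 0.019 and 0.03 m and horizontal distance between bulged_center and pedestal_top below 0.085 m and angle between each of bulged_center, crushed_center's own z axis and vertical below 0.06 rad and z of crushed_center in the frame of pedestal_top between 0.07 and 0.083 m and horizontal distance between crushed_center and bulged_center below 0.1 m and linear speed of each of bulged_carton, crushed_carton below 0.01 m/s and angular speed of each of bulged_carton, crushed_carton below 0.05 rad/s); the robot touches nothing.
It fails at once if the balance takes a blow of more than 100 N (contact force between balance and anything else above 100 N).
It fails at once if a carton is dropped: out of the fingers, it moves at over 0.4 m/s within 20 mm of the height where it comes to rest over the balance ((horizontal distance between bulged_center and pedestal_top below 0.12 m and z of bulged_center in the frame of pedestal_top between 0.018 and 0.045 m and linear speed of bulged_carton above 0.4 m/s and contact force between the fingers and bulged_carton below 0.1 N) or (horizontal distance between crushed_center and pedestal_top below 0.12 m and z of crushed_center in the frame of pedestal_top between 0.069 and 0.097 m and linear speed of crushed_carton above 0.4 m/s and contact force between the fingers and crushed_carton below 0.1 N)).
It fails at once if a carton tips over (angle between any of bulged_center, crushed_center's own z axis and vertical above 0.7 rad).
It fails at once if a bystander is disturbed (moved more than 25 mm) (distance of any of pill_jar, tub, test_weight, tape_roll, marker, tape_dispenser, strip_tray from where it was at the start of the episode above 0.025 m).
It also fails if it takes over 72 s, if anything falls off the work surface, if the arm or the gripper's body presses on something with over 40 N, if the wrist force passes 120 N, or if a joint passes its speed limit or range.

## Robot

A 6-joint arm with a two-finger parallel gripper is mounted at the origin on the work surface. World frame = base frame: x ahead of the robot, y to its left, z up, the work surface at z = 0. Lengths are in m, angles in degrees, forces in N, time in s.
With the tool pointing down it reaches from about 0.3 to 0.75 m from the base axis. Payload 8.5 kg.
Tool frame: the origin (TCP) lies at the very end of the fingers, on their centre line; the grasp point (between the pads) lies 19 mm behind it (env.grip_depth is the z of the grasp point in the tool frame, in m); z points along the fingers, y is the direction in which the jaws open and shut (so a half turn about z gives the same grasp; the last joint's range is limited). The gripper opens to 85 mm and grips with 20 to 120 N. Pads are 22 mm wide; open, the fingers measure 114 mm over their backs; the gripper's body (76 mm by 85 mm) begins 54 mm behind the grasp point. The pads swing forward as they close: fully open they stand 13 mm farther back than shut.
Start: joints at [-77.424, 21.807, 74.336, -0, 83.858, -12.336], TCP at [0.232, -0.499, 0.231] pointing down, gripper open.
Joint ranges: [-178.18, 178.18], [-50.72, 133.34], [12.68, 142.11], [-81.47, 261.47], [9.98, 163.14], [-165.26, 165.26]. Speed limits (degrees/s): [136.94, 136.94, 180, 180, 180, 180].

## Interface

Orientations are given as a 3x3 rotation matrix whose columns are the frame's x, y, z axes.
In Python, from rig import env gives the robot as it stands.
- The arm moves only by the tool apply_moves, never from a script. Its argument "plan" is a list of rows, each an object of numbers: "tx", "ty", "tz": the shift along the world's x, y, z in mm; "rx", "ry", "rz": the turn, a rotation vector about the world's x, y, z in rad; "jaw": the opening, from -1 (shut) to 1 (fully open). A call has 1 to 12 rows; each row is the pose to reach, as a shift and turn from the pose measured when the call began; what a row does not reach only later rows make up. A row lasts 1/10 s, in which the tool goes at most 50 mm and 8.59 degrees, less where a joint would pass 70% of its speed; a pose out of reach is approached as far as the arm can. A call with a gripper value outside its range is refused whole. The fingers move at their own pace and stop on an object; "grip_force" is the grip in N (left out, the last holds). Time passes only in rows, so rows that repeat a pose let the fingers close. It gives the time, the measured TCP pose, the force and the opening at its end, in the units of the state.
- env.observe(): the state, without advancing time (a new reading comes with each control period).
- env.get_image(name): name is "scene" or "top" or "wrist"; returns a dict with "image" (400x640x3 uint8, red, green, blue), "intrinsics" (3x3 intrinsics, pixels), "k1" (the pictures are not rectified: a ray, as slopes to the right and down, at radius r is drawn at 1 + k1 r^2 times it, then the intrinsics apply), "world_from_camera" (4x4, takes a point from camera to world coordinates). Camera axes: x right, y up, looking along -z (the intrinsics and any distortion apply to the point x, -y, -z); pixel columns grow to the right and rows downward; lengths in m; the calibration is good to about 2 mm. A picture is of the moment at which its call begins. There is no depth.
- env.close_job(): hands the job in, once; it reports no verdict.
The state is a dict: "time_s": time; "q": joint angles; "qvel": joint speeds; "joint_efforts": joint torques, N m; "position": TCP position; "tool_rot": TCP orientation; "ft_force": force on the tool from outside, world axes, zero at the start; "wrist_torque": the same for the moment, N m; "grip_width": finger opening in m.
Only numpy, scipy, OpenCV 4.12 (cv2) and the standard library are available. Lean on these libraries where they do the work, as an engineer would, in place of code of your own. Each camera call takes 0.05 s, during which the arm holds its last target.

## Working session

There is one attempt and no reset: what is moved stays moved. The work goes in short steps, Python scripts to look and compute and a tool call to move; the robot and the scene stay as the last step left them, time stands still between calls to the robot, and variables do not carry over. Pictures are saved under pics/ and viewed, and the job is handed in when it is done.

Besides the shell and the picture viewer there is one more tool, called after ">>>" as a command line: name --argument value ..., lists and objects as JSON in quotes. apply_moves: Moves the arm, as the interface text tells. Its arguments: {"type":"object","properties":{"plan":{"type":"array","items":{"type":"object","properties":{"tx":{"type":"number"},"ty":{"type":"number"},"tz":{"type":"number"},"rx":{"type":"number"},"ry":{"type":"number"},"rz":{"type":"number"},"jaw":{"type":"number"}}}},"grip_force":{"type":"number"}},"required":["plan"]}

```bash
ls; mkdir -p pics; cat > h.py <<'E'
import numpy as np, cv2
from rig import env
def shot(name,fn=None):
    d=env.get_image(name); im=np.array(d['image'])
    if fn: cv2.imwrite('pics/'+fn, im[:,:,::-1])
    np.savez('pics/'+(fn or name)+'.npz',im=im,K=d['intrinsics'],k1=d['k1'],T=d['world_from_camera'])
    return d
def load(fn):
    z=np.load('pics/'+fn+'.npz'); return {'image':z['im'],'intrinsics':z['K'],'k1':float(z['k1']),'world_from_camera':z['T']}
def ray(d,u,v):
    K=np.array(d['intrinsics']);k=d['k1'];T=np.array(d['world_from_camera'])
    p=np.array([(u-K[0,2])/K[0,0],(v-K[1,2])/K[1,1]]);s=p.copy()
    for _ in range(30): s=p/(1+k*(s@s))
    dr=T[:3,:3]@np.array([s[0],-s[1],-1.]); return T[:3,3],dr/np.linalg.norm(dr)
def onz(d,u,v,z):
    o,r=ray(d,u,v); return o+r*(z-o[2])/r[2]
def proj(d,P):
    K=np.array(d['intrinsics']);T=np.array(d['world_from_camera'])
    c=T[:3,:3].T@(np.array(P)-T[:3,3]); s=np.array([c[0],-c[1]])/-c[2]
    s=s*(1+d['k1']*(s@s)); return K[0,0]*s[0]+K[0,2],K[1,1]*s[1]+K[1,2]
def tri(d1,p1,d2,p2):
    o1,r1=ray(d1,*p1);o2,r2=ray(d2,*p2)
    A=np.stack([r1,-r2],1);t=np.linalg.lstsq(A,o2-o1,rcond=None)[0]
    a=o1+r1*t[0];b=o2+r2*t[1];return (a+b)/2,np.linalg.norm(a-b)
E
python3 - <<'E'
from h import *
for n in ['scene','top','wrist']:
    d=shot(n,n+'0.png'); print(n,np.round(d['world_from_camera'],3).tolist(),np.round(d['intrinsics'],1).tolist(),d['k1'])
print(env.observe(),env.grip_depth)
E
```

```text
pics
scene [[0.564, -0.566, 0.602, 1.341], [0.826, 0.371, -0.425, -0.628], [0.017, 0.737, 0.676, 1.067], [0.0, 0.0, 0.0, 1.0]] [[462.2, 0.0, 320.1], [0.0, 462.2, 199.6], [0.0, 0.0, 1.0]] -0.0971871715677575
top [[-0.024, 0.986, -0.165, 0.227], [-1.0, -0.026, -0.011, -0.018], [-0.015, 0.165, 0.986, 1.732], [0.0, 0.0, 0.0, 1.0]] [[501.3, 0.0, 320.2], [0.0, 501.3, 200.2], [0.0, 0.0, 1.0]] 0.053597899008822905
wrist [[0.421, 0.86, 0.289, 0.306], [-0.907, 0.4, 0.133, -0.463], [-0.001, -0.318, 0.948, 0.373], [0.0, 0.0, 0.0, 1.0]] [[284.7, 0.0, 325.1], [0.0, 284.7, 194.3], [0.0, 0.0, 1.0]] -0.017800813264472966
{'time_s': 0.15, 'q': array([-7.74229398e+01,  2.18326026e+01,  7.43721173e+01,  9.36039444e-04,
        8.38571153e+01, -1.23346032e+01]), 'qvel': array([ 0.09312203, -0.06610147, -0.03462058,  0.0077059 ,  0.00464218,
        0.03428371]), 'joint_efforts': array([ 3.28562441e-03, -4.48623490e+01, -2.31344354e+01, -1.29813689e-04,
        3.83015300e-03, -5.83733296e-06]), 'position': array([ 0.2316351 , -0.49860557,  0.23086477]), 'tool_rot': array([[ 9.06959055e-01,  4.21218738e-01, -2.19151174e-04],
       [ 4.21218723e-01, -9.06958472e-01,  1.05686779e-03],
       [ 2.46411501e-04, -1.05084639e-03, -9.99999418e-01]]), 'ft_force': array([-0.04340336, -0.17265264,  0.4448621 ]), 'wrist_torque': array([ 0.02250752,  0.04176959, -0.0764091 ]), 'grip_width': 0.085732569013459} -0.0187
```

View pics/scene0.png

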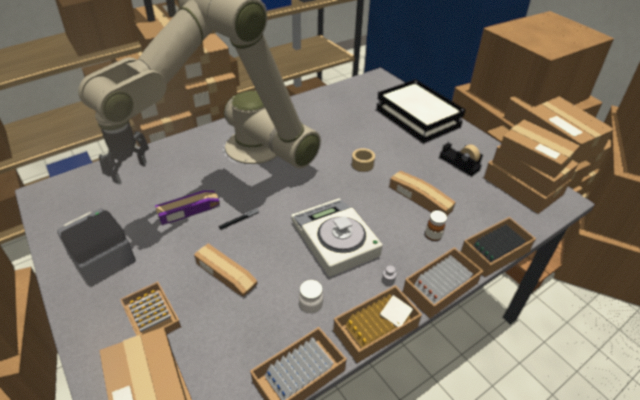

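View pics/top0.png

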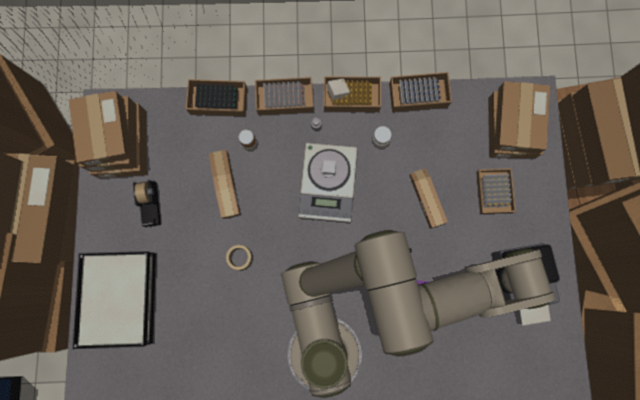

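View pics/wrist0.png

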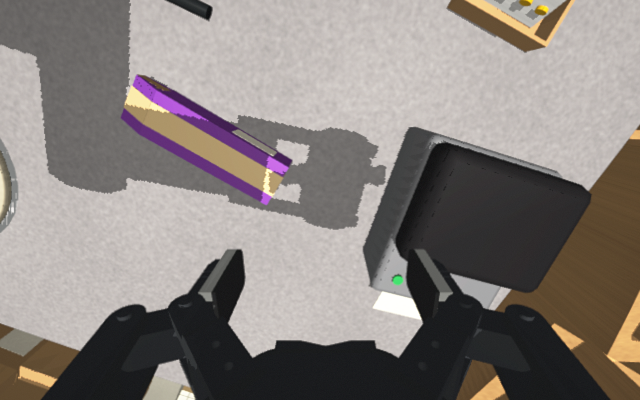

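```bash
python3 - <<'E'
from h import *
s=load('scene0.png');t=load('top0.png')
a=[cv2.resize(s['image'][y-45:y+45,x-60:x+60],None,fx=3.2,fy=3.2,interpolation=cv2.INTER_CUBIC) for x,y in((225,268),(422,191))]
b=[cv2.resize(t['image'][y-45:y+45,x-60:x+60],None,fx=3.2,fy=3.2,interpolation=cv2.INTER_CUBIC) for x,y in((428,198),(224,183))]
cv2.imwrite('pics/crop0.png',np.vstack([np.hstack(a),np.hstack(b)])[:,:,::-1])
for n,p,z in [('boxR',(428,198),.045),('boxL',(224,183),.045),('ped',(329,168),.115),('jar',(247,138),.085),('tub',(383,136),.07),('wt',(316,124),.05),('roll',(238,257),.048)]:
    print(n,onz(t,*p,z))
E
```

```text
boxR [ 0.50654142 -0.36542358  0.045     ]
boxL [0.57718108 0.32969913 0.045     ]
ped [ 0.60398387 -0.03171405  0.115     ]
jar [0.72300284 0.24421078 0.085     ]
tub [ 0.72147782 -0.21976501  0.07      ]
wt [0.77745889 0.00888974 0.05      ]
roll [0.32277806 0.28012381 0.048     ]
```

View pics/crop0.png

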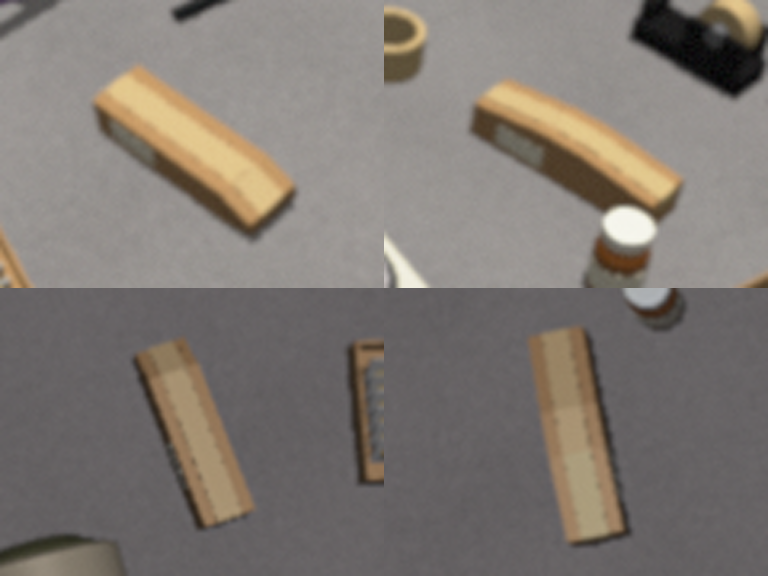

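The two brown cartons are at scene (225,268) / top (428,198) and scene (422,191) / top (224,183). The first has a flat top with a sloping end facing away from the robot, so it is the crushed one. The second has a humped top, so it is the bulging one. The purple one at scene (188,206) is the look-alike.

```bash
cat >> h.py <<'E'
def brown(im,lo=(5,60,50),hi=(25,200,255)):
    hsv=cv2.cvtColor(im,cv2.COLOR_RGB2HSV); return cv2.inRange(hsv,lo,hi)
def comps(m,amin=200):
    m=cv2.morphologyEx(m,cv2.MORPH_CLOSE,np.ones((3,3)))
    cs,_=cv2.findContours(m,cv2.RETR_EXTERNAL,cv2.CHAIN_APPROX_NONE)
    return [c for c in cs if cv2.contourArea(c)>amin]
E
python3 - <<'E'
from h import *
t=load('top0.png')
m=brown(t['image'])
for c in comps(m):
    r=cv2.minAreaRect(c)
    u,v=r[0]
    if 150<v<240 and 180<u<470:
        W=np.array([onz(t,*p,0.044)[:2] for p in c[:,0].astype(float)]).astype(np.float32)
        rr=cv2.minAreaRect(W); print(r,rr)
# scene/top triangulation check: box corners by hand
s=load('scene0.png')
for c in comps(brown(s['image'])):
    r=cv2.minAreaRect(c); 
    if 150<r[0][1]<300: print('scene',r)
E
```

```text
((428.19586181640625, 197.8092498779297), (58.80077362060547, 18.73870849609375), 68.96248626708984) ((0.5083168148994446, -0.3657398819923401), (0.19936677813529968, 0.0636281818151474), 17.538745880126953)
((223.5775909423828, 183.7801055908203), (66.86663055419922, 19.37612533569336), 78.46537780761719) ((0.5760006308555603, 0.33147385716438293), (0.23545701801776886, 0.06601044535636902), 11.472434997558594)
scene ((224.9000244140625, 268.79998779296875), (68.0, 24.60000228881836), 36.869895935058594)
scene ((437.2108459472656, 290.06488037109375), (64.04862976074219, 221.57083129882812), 62.10273361206055)
scene ((186.015380859375, 201.09609985351562), (7.347519874572754, 63.061798095703125), 75.71890258789062)
scene ((421.8382263183594, 192.60292053222656), (68.94242858886719, 23.49530601501465), 30.963754653930664)
scene ((363.0, 159.0), (22.0, 22.0), 90.0)
scene ((51.5, 250.0), (298.0, 103.0), 90.0)
scene ((545.9999389648438, 157.99996948242188), (293.99993896484375, 185.99996948242188), 90.0)
```

>>> apply_moves --plan '[{"tx": 344, "ty": 830, "tz": 40, "rz": -0.234, "jaw": 1}, {"tx": 344, "ty": 830, "tz": 40, "rz": -0.234, "jaw": 1}, {"tx": 344, "ty": 830, "tz": 40, "rz": -0.234, "jaw": 1}, {"tx": 344, "ty": 830, "tz": 40, "rz": -0.234, "jaw": 1}, {"tx": 344, "ty": 830, "tz": 40, "rz": -0.234, "jaw": 1}, {"tx": 344, "ty": 830, "tz": 40, "rz": -0.234, "jaw": 1}, {"tx": 344, "ty": 830, "tz": 40, "rz": -0.234, "jaw": 1}, {"tx": 344, "ty": 830, "tz": 40, "rz": -0.234, "jaw": 1}, {"tx": 344, "ty": 830, "tz": 40, "rz": -0.234, "jaw": 1}, {"tx": 344, "ty": 830, "tz": 40, "rz": -0.234, "jaw": 1}, {"tx": 344, "ty": 830, "tz": 40, "rz": -0.234, "jaw": 1}, {"tx": 344, "ty": 830, "tz": 40, "rz": -0.234, "jaw": 1}]'

```text
validation failed for argument at $.pl...
```

>>> apply_moves --plan '[{"tx": 20, "ty": 45, "tz": 4, "rz": -0.02, "jaw": 1.0}]'

```text
validation failed for argument at $.pl...
```

>>> apply_moves --plan '[{"tx": 20.0, "ty": 45.0, "tz": 4.0, "rx": 0.0, "ry": 0.0, "rz": -0.02, "jaw": 1.0}]' --grip_force 60

```text
time_s: 0.25
position: [0.2503, -0.4561, 0.2334]
tool_rot: [[0.917, 0.399, -0.001], [0.399, -0.917, 0.002], [-0.0, -0.002, -1.0]]
ft_force: [0.4, 0.3, 1.0]
grip_width: 0.0852
```

>>> apply_moves --plan '[{"tx": 20, "ty": 47, "tz": 5, "rx": 0, "ry": 0, "rz": -0.02, "jaw": 1}, {"tx": 40, "ty": 94, "tz": 10, "rx": 0, "ry": 0, "rz": -0.04, "jaw": 1}, {"tx": 60, "ty": 141, "tz": 15, "rx": 0, "ry": 0, "rz": -0.06, "jaw": 1}, {"tx": 80, "ty": 188, "tz": 20, "rx": 0, "ry": 0, "rz": -0.08, "jaw": 1}, {"tx": 100, "ty": 235, "tz": 25, "rx": 0, "ry": 0, "rz": -0.1, "jaw": 1}, {"tx": 120, "ty": 282, "tz": 30, "rx": 0, "ry": 0, "rz": -0.12, "jaw": 1}, {"tx": 140, "ty": 329, "tz": 35, "rx": 0, "ry": 0, "rz": -0.14, "jaw": 1}, {"tx": 160, "ty": 376, "tz": 37, "rx": 0, "ry": 0, "rz": -0.16, "jaw": 1}, {"tx": 180, "ty": 423, "tz": 37, "rx": 0, "ry": 0, "rz": -0.18, "jaw": 1}, {"tx": 200, "ty": 470, "tz": 37, "rx": 0, "ry": 0, "rz": -0.2, "jaw": 1}, {"tx": 220, "ty": 517, "tz": 37, "rx": 0, "ry": 0, "rz": -0.21, "jaw": 1}, {"tx": 240, "ty": 564, "tz": 37, "rx": 0, "ry": 0, "rz": -0.21, "jaw": 1}]'

```text
time_s: 1.45
position: [0.4854, 0.0979, 0.2704]
tool_rot: [[0.98, 0.199, -0.001], [0.199, -0.98, 0.002], [-0.0, -0.002, -1.0]]
ft_force: [0.9, -0.7, 0.0]
grip_width: 0.0855
```

```bash
python3 - <<'E'
from h import *
shot('wrist','wA.png');shot('top','tA.png');print(env.observe()['position'],env.observe()['time_s'])
E
```

```text
[0.48585548 0.10023575 0.26976053] 1.55
```

View pics/wA.png

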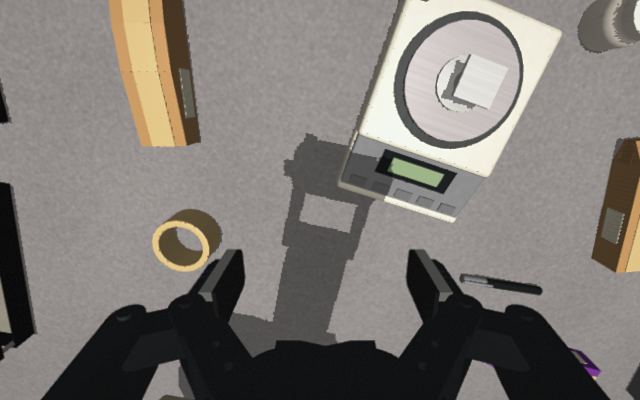

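>>> apply_moves --plan '[{"tx": 12, "ty": 48, "tz": 0, "rx": 0, "ry": 0, "rz": 0, "jaw": 1}, {"tx": 22, "ty": 95, "tz": 0, "rx": 0, "ry": 0, "rz": 0, "jaw": 1}, {"tx": 32, "ty": 140, "tz": 0, "rx": 0, "ry": 0, "rz": 0, "jaw": 1}, {"tx": 40, "ty": 180, "tz": 0, "rx": 0, "ry": 0, "rz": 0, "jaw": 1}, {"tx": 44, "ty": 205, "tz": 0, "rx": 0, "ry": 0, "rz": 0, "jaw": 1}, {"tx": 44, "ty": 210, "tz": 0, "rx": 0, "ry": 0, "rz": 0, "jaw": 1}, {"tx": 44, "ty": 210, "tz": 0, "rx": 0, "ry": 0, "rz": 0, "jaw": 1}]'

```text
time_s: 2.25
position: [0.5297, 0.31, 0.2693]
tool_rot: [[0.979, 0.206, -0.002], [0.206, -0.979, 0.002], [-0.001, -0.003, -1.0]]
ft_force: [0.7, -0.1, -0.5]
grip_width: 0.0854
```

```bash
python3 - <<'E'
from h import *
shot('wrist','wB.png');print(env.observe()['position'],env.observe()['time_s'])
E
```

```text
[0.52982409 0.30928565 0.26959926] 2.3
```

View pics/wB.png

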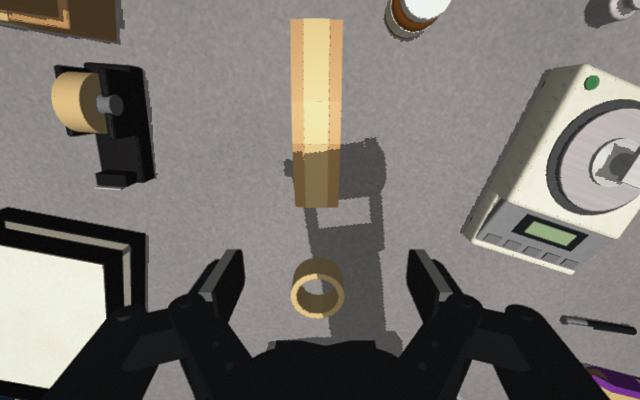

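```bash
python3 - <<'E'
from h import *
a=load('wA.png')['image'];b=load('wB.png')['image']
def c(im,x,y,w,h,f): return cv2.resize(im[y:y+h,x:x+w],None,fx=f,fy=f,interpolation=cv2.INTER_NEAREST)
cv2.imwrite('pics/z1.png',np.hstack([c(a,435,45,90,75,4),c(a,100,60,110,75,4)[:, :440]])[:,:,::-1])
cv2.imwrite('pics/z2.png',np.hstack([c(b,280,150,75,75,5),c(b,280,5,75,75,5)])[:,:,::-1])
E
```

```text
(no output)
```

View pics/z1.png

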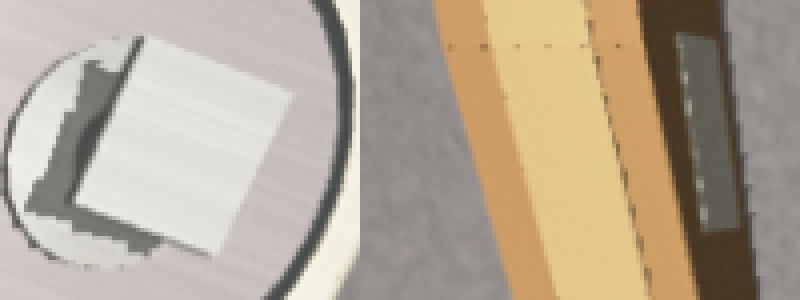

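View pics/z2.png

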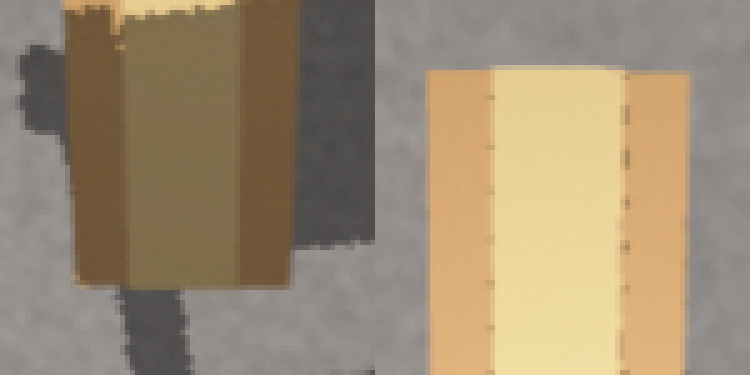

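```bash
python3 - <<'E'
from h import *
a=load('wA.png');b=load('wB.png');t=load('top0.png')
im=a['image'][115:160,120:215]
cv2.imwrite('pics/z3.png',cv2.resize(im,None,fx=7,fy=7,interpolation=cv2.INTER_NEAREST)[:,:,::-1])
P=[(471.5,54.2),(508.2,68.2),(488.5,109),(453,95.8)]
W=np.array([onz(a,*p,.115) for p in P]);print(W.round(4),W.mean(0)); e=np.diff(np.vstack([W,W[:1]]),axis=0);print(np.linalg.norm(e,axis=1),np.degrees(np.arctan2(e[:,1],e[:,0])))
B=[(295.4,207),(338,207.2),(290.4,19),(343.2,19.3)]
C=np.array([onz(b,*p,.042) for p in B]);print(C.round(4),C.mean(0)); n=C[:2].mean(0);f=C[2:].mean(0);print(np.linalg.norm(f-n),np.degrees(np.arctan2(*(f-n)[1::-1])),np.linalg.norm(C[0]-C[1]),np.linalg.norm(C[2]-C[3]))
E
```

```text
[[ 0.6337 -0.0133  0.115 ]
 [ 0.6295 -0.0527  0.115 ]
 [ 0.5896 -0.0479  0.115 ]
 [ 0.5942 -0.0084  0.115 ]] [ 0.61173385 -0.03059909  0.115     ]
[0.0396658  0.04018499 0.03978155 0.03983522] [-96.199668   173.17118867  83.29446868  -6.99860741]
[[0.4613 0.3395 0.042 ]
 [0.4733 0.2814 0.042 ]
 [0.6867 0.3851 0.042 ]
 [0.6987 0.326  0.042 ]] [0.57999395 0.33299407 0.042     ]
0.22986507325880814 11.309043589917897 0.059305159351342285 0.060294815835627805
```

View pics/z3.png

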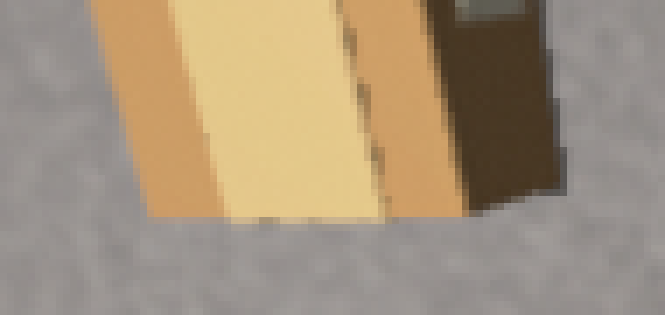

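```bash
python3 - <<'E'
from h import *
a=load('wA.png');b=load('wB.png');t=load('top0.png');s=load('scene0.png')
print(tri(a,(141.2,145.9),b,(295.4,207)),tri(a,(186.5,145.9),b,(338,207.2)))
print(proj(t,(.6117,-.0306,.115)),proj(s,(.6117,-.0306,.115)))
im=s['image'][205:255,315:375]
cv2.imwrite('pics/z4.png',np.hstack([cv2.resize(im,(480,400),interpolation=cv2.INTER_CUBIC),cv2.resize(t['image'][150:190,305:353],(480,400),interpolation=cv2.INTER_CUBIC)])[:,:800,::-1])
E
```

```text
(array([0.46177508, 0.3394791 , 0.04357774]), np.float64(0.00032063176906387317)) (array([0.47315629, 0.28146601, 0.04219585]), np.float64(0.00036944311521184035))
(np.float64(328.60127108567053), np.float64(165.73217805060486)) (np.float64(342.6732642707822), np.float64(222.83609462826078))
```

View pics/z4.png

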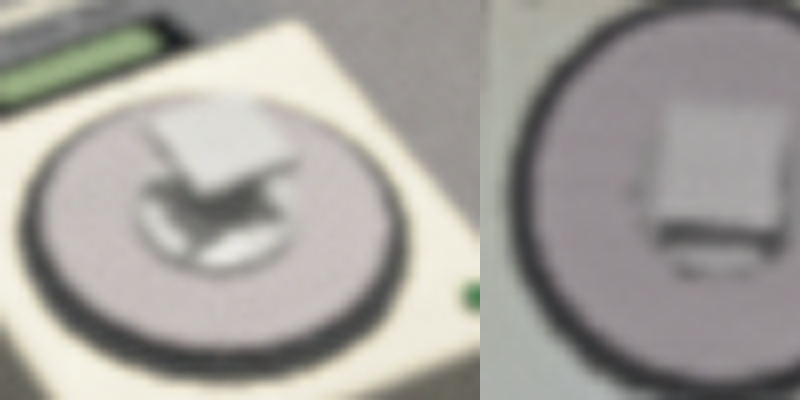

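>>> apply_moves --plan '[{"tx": 25, "ty": 12, "tz": -35, "rx": 0, "ry": 0, "rz": -0.01, "jaw": 1}, {"tx": 50, "ty": 24, "tz": -70, "rx": 0, "ry": 0, "rz": -0.01, "jaw": 1}, {"tx": 50, "ty": 24, "tz": -115, "rx": 0, "ry": 0, "rz": -0.01, "jaw": 1}, {"tx": 50, "ty": 24, "tz": -155, "rx": 0, "ry": 0, "rz": -0.01, "jaw": 1}, {"tx": 50, "ty": 24, "tz": -170, "rx": 0, "ry": 0, "rz": -0.01, "jaw": 1}, {"tx": 50, "ty": 24, "tz": -170, "rx": 0, "ry": 0, "rz": -0.01, "jaw": 1}, {"tx": 50, "ty": 24, "tz": -170, "rx": 0, "ry": 0, "rz": -0.01, "jaw": 1}]'

```text
time_s: 3.0
position: [0.5805, 0.3323, 0.1009]
tool_rot: [[0.981, 0.194, -0.0], [0.194, -0.981, 0.003], [0.0, -0.003, -1.0]]
ft_force: [-0.0, -0.3, 0.6]
grip_width: 0.0856
```

```bash
cat >> h.py <<'E'
def ob():
    o=env.observe(); R=o['tool_rot']
    print('t',o['time_s'],'p',o['position'].round(4),'yaw',np.degrees(np.arctan2(R[1,0],R[0,0])).round(2),'zax',R[:,2].round(4),'F',o['ft_force'].round(2),'M',o['wrist_torque'].round(3),'w',round(o['grip_width'],4)); return o
E
python3 - <<'E'
from h import *
ob();shot('wrist','wC.png')
E
```

```text
t 3.0 p [0.5805 0.3323 0.1009] yaw 11.16 zax [-3.0e-04  2.8e-03 -1.0e+00] F [-0.02 -0.31  0.56] M [-0.064  0.021 -0.012] w 0.0856
```

View pics/wC.png

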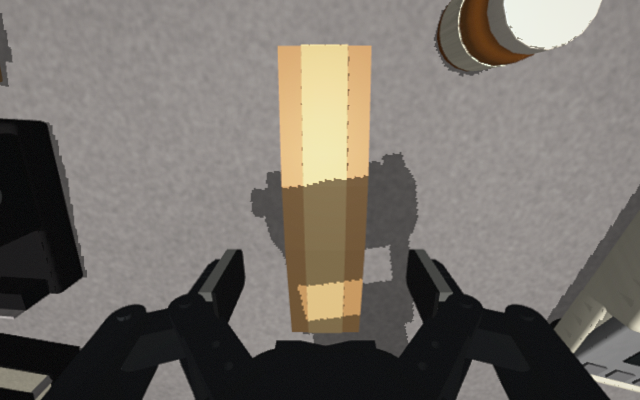

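The carton lies centred between the fingers (axis at column 325, fingers at 243 and 407). Descend.

>>> apply_moves --plan '[{"tx": 0, "ty": 0, "tz": -35, "rx": 0, "ry": 0, "rz": 0, "jaw": 1}, {"tx": 0, "ty": 0, "tz": -65, "rx": 0, "ry": 0, "rz": 0, "jaw": 1}, {"tx": 0, "ty": 0, "tz": -85, "rx": 0, "ry": 0, "rz": 0, "jaw": 1}, {"tx": 0, "ty": 0, "tz": -90, "rx": 0, "ry": 0, "rz": 0, "jaw": 1}, {"tx": 0, "ty": 0, "tz": -90, "rx": 0, "ry": 0, "rz": 0, "jaw": 0.3}, {"tx": 0, "ty": 0, "tz": -90, "rx": 0, "ry": 0, "rz": 0, "jaw": -1}, {"tx": 0, "ty": 0, "tz": -90, "rx": 0, "ry": 0, "rz": 0, "jaw": -1}, {"tx": 0, "ty": 0, "tz": -90, "rx": 0, "ry": 0, "rz": 0, "jaw": -1}, {"tx": 0, "ty": 0, "tz": -90, "rx": 0, "ry": 0, "rz": 0, "jaw": -1}, {"tx": 0, "ty": 0, "tz": -90, "rx": 0, "ry": 0, "rz": 0, "jaw": -1}]' --grip_force 110

```text
time_s: 4.05
position: [0.5818, 0.3333, 0.014]
tool_rot: [[0.981, 0.194, 0.005], [0.194, -0.981, 0.005], [0.006, -0.004, -1.0]]
ft_force: [-0.5, 2.4, 6.6]
grip_width: 0.0589
```

```bash
python3 - <<'E'
from h import *
ob()
E
```

```text
t 4.05 p [0.5818 0.3333 0.014 ] yaw 11.19 zax [ 0.005  0.005 -1.   ] F [-0.51  2.39  6.56] M [ 0.086  0.197 -0.053] w 0.0589
```

>>> apply_moves --plan '[{"tx": 0, "ty": 0, "tz": 4, "rx": 0, "ry": 0, "rz": 0, "jaw": -1}, {"tx": 0, "ty": 0, "tz": 9, "rx": 0, "ry": 0, "rz": 0, "jaw": -1}, {"tx": 0, "ty": 0, "tz": 14, "rx": 0, "ry": 0, "rz": 0, "jaw": -1}, {"tx": 0, "ty": 0, "tz": 16, "rx": 0, "ry": 0, "rz": 0, "jaw": -1}, {"tx": 0, "ty": 0, "tz": 16, "rx": 0, "ry": 0, "rz": 0, "jaw": -1}, {"tx": 0, "ty": 0, "tz": 16, "rx": 0, "ry": 0, "rz": 0, "jaw": -1}, {"tx": 0, "ty": 0, "tz": 16, "rx": 0, "ry": 0, "rz": 0, "jaw": -1}]'

```text
time_s: 4.75
position: [0.5816, 0.3332, 0.0297]
tool_rot: [[0.981, 0.194, 0.004], [0.194, -0.981, 0.005], [0.005, -0.004, -1.0]]
ft_force: [0.2, 0.4, -7.5]
grip_width: 0.0587
```

```bash
python3 - <<'E'
from h import *
ob();shot('wrist','wD.png');ob();shot('scene','sD.png');ob()
E
```

```text
t 4.75 p [0.5816 0.3332 0.0297] yaw 11.19 zax [ 0.0043  0.0048 -1.    ] F [ 0.19  0.44 -7.48] M [-0.076 -0.103  0.014] w 0.0587
t 4.8 p [0.5817 0.3332 0.0297] yaw 11.19 zax [ 0.0044  0.0049 -1.    ] F [-0.25  0.49 -7.5 ] M [ 0.001 -0.034  0.052] w 0.0586
t 4.85 p [0.5817 0.3333 0.0298] yaw 11.19 zax [ 0.0046  0.0049 -1.    ] F [ 0.19  0.21 -7.67] M [0.029 0.009 0.007] w 0.0587
```

View pics/wD.png

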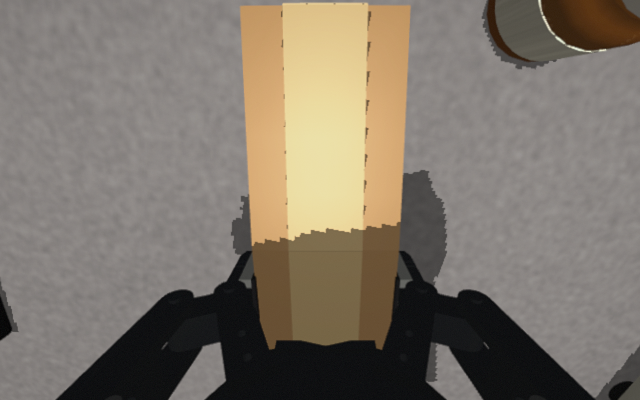

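```bash
python3 - <<'E'
from h import *
d=load('wD.png')
for z in (.04,.05,.058,.07,.08):
    a=onz(d,240.5,6,z);b=onz(d,411,6,z);m=(a+b)/2;print(z,np.linalg.norm(a-b).round(4),m.round(4),np.linalg.norm(m[:2]-[.5817,.3332]).round(4))
M=[];F=[]
for i in range(10): 
    env.get_image('top'); o=env.observe();M.append(o['wrist_torque']);F.append(o['ft_force'])
print(np.mean(M,0),np.std(M,0),np.mean(F,0));ob()
s=load('sD.png')['image'];cv2.imwrite('pics/z5.png',cv2.resize(s[120:240,360:500],None,fx=5,fy=5,interpolation=cv2.INTER_CUBIC)[:,:,::-1])
E
```

```text
0.04 0.0693 [0.6975 0.3568 0.04  ] 0.1182
0.05 0.064 [0.6948 0.3562 0.05  ] 0.1154
0.058 0.0599 [0.6926 0.3558 0.058 ] 0.1132
0.07 0.0536 [0.6894 0.3551 0.07  ] 0.1099
0.08 0.0484 [0.6866 0.3545 0.08  ] 0.1071
[-0.0099529  -0.01757405  0.00670704] [0.03992866 0.02751273 0.02460282] [-0.05658671 -0.2588254  -7.60846424]
t 5.35 p [0.5818 0.3333 0.0301] yaw 11.18 zax [ 0.005   0.0051 -1.    ] F [-0.55 -0.16 -7.67] M [-0.042  0.024 -0.015] w 0.059
```

View pics/z5.png

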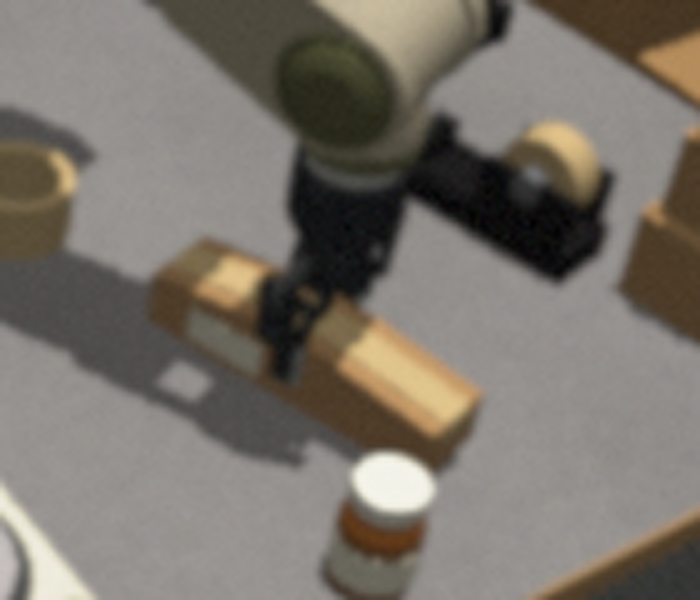

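```bash
python3 - <<'E'
from h import *
o=env.observe();print(o['joint_efforts'].round(3),o['q'].round(2))
E
```

```text
[-1.0000e-03 -6.5065e+01 -2.1686e+01  1.8000e-02  1.1000e-02  0.0000e+00] [19.64 44.01 68.37  0.19 67.25 98.38]
```

Force says 0.78 kg and the moment is near zero, so the balance point seems close to the middle. I'll confirm this with a second grasp 30 mm off the middle.

>>> apply_moves --plan '[{"tx": 0, "ty": 0, "tz": -8, "rx": 0, "ry": 0, "rz": 0, "jaw": -1}, {"tx": 0, "ty": 0, "tz": -14, "rx": 0, "ry": 0, "rz": 0, "jaw": -1}, {"tx": 0, "ty": 0, "tz": -17, "rx": 0, "ry": 0, "rz": 0, "jaw": -1}, {"tx": 0, "ty": 0, "tz": -17, "rx": 0, "ry": 0, "rz": 0, "jaw": 0.2}, {"tx": 0, "ty": 0, "tz": -17, "rx": 0, "ry": 0, "rz": 0, "jaw": 0.7}, {"tx": 0, "ty": 0, "tz": -17, "rx": 0, "ry": 0, "rz": 0, "jaw": 0.8}, {"tx": -15, "ty": -3, "tz": -17, "rx": 0, "ry": 0, "rz": 0, "jaw": 0.8}, {"tx": -29, "ty": -6, "tz": -17, "rx": 0, "ry": 0, "rz": 0, "jaw": 0.8}, {"tx": -29, "ty": -6, "tz": -17, "rx": 0, "ry": 0, "rz": 0, "jaw": 0}, {"tx": -29, "ty": -6, "tz": -17, "rx": 0, "ry": 0, "rz": 0, "jaw": -1}, {"tx": -29, "ty": -6, "tz": -17, "rx": 0, "ry": 0, "rz": 0, "jaw": -1}, {"tx": -29, "ty": -6, "tz": -17, "rx": 0, "ry": 0, "rz": 0, "jaw": -1}]'

```text
time_s: 6.55
position: [0.5531, 0.3276, 0.0139]
tool_rot: [[0.981, 0.194, 0.005], [0.194, -0.981, 0.005], [0.006, -0.004, -1.0]]
ft_force: [-4.9, -0.9, 7.7]
grip_width: 0.0589
```

>>> apply_moves --plan '[{"tx": 0, "ty": 0, "tz": 0, "rx": 0, "ry": 0, "rz": 0, "jaw": -1}, {"tx": 0, "ty": 0, "tz": 4, "rx": 0, "ry": 0, "rz": 0, "jaw": -1}, {"tx": 0, "ty": 0, "tz": 8, "rx": 0, "ry": 0, "rz": 0, "jaw": -1}, {"tx": 0, "ty": 0, "tz": 12, "rx": 0, "ry": 0, "rz": 0, "jaw": -1}, {"tx": 0, "ty": 0, "tz": 12, "rx": 0, "ry": 0, "rz": 0, "jaw": -1}, {"tx": 0, "ty": 0, "tz": 12, "rx": 0, "ry": 0, "rz": 0, "jaw": -1}]'

```text
time_s: 7.15
position: [0.5531, 0.3276, 0.0258]
tool_rot: [[0.981, 0.194, 0.005], [0.194, -0.981, 0.005], [0.006, -0.004, -1.0]]
ft_force: [-0.5, -0.2, -8.1]
grip_width: 0.0587
```

```bash
cat >> h.py <<'E'
def avg(n=8):
    M=[];F=[]
    for i in range(n):
        env.get_image('top'); o=env.observe();M.append(o['wrist_torque']);F.append(o['ft_force'])
    print('avgM',np.mean(M,0).round(4),'avgF',np.mean(F,0).round(3),'eff',o['joint_efforts'].round(3)); return np.mean(M,0),np.mean(F,0)
E
python3 - <<'E'
from h import *
ob();avg();d=shot('wrist','wE.png');ob()
E
```

```text
t 7.15 p [0.5531 0.3276 0.0258] yaw 11.2 zax [ 0.005   0.0054 -1.    ] F [-0.45 -0.22 -8.09] M [-0.011  0.225  0.004] w 0.0587
avgM [-0.0569  0.2127  0.0109] avgF [-0.145  0.016 -7.767] eff [-1.0000e-03 -6.2581e+01 -2.0797e+01 -1.1000e-02 -2.1200e-01 -1.0000e-03]
t 7.6 p [0.5531 0.3277 0.0258] yaw 11.2 zax [ 0.005   0.0054 -1.    ] F [-1.43 -0.13 -7.34] M [-0.082  0.193  0.021] w 0.0585
```

View pics/wE.png

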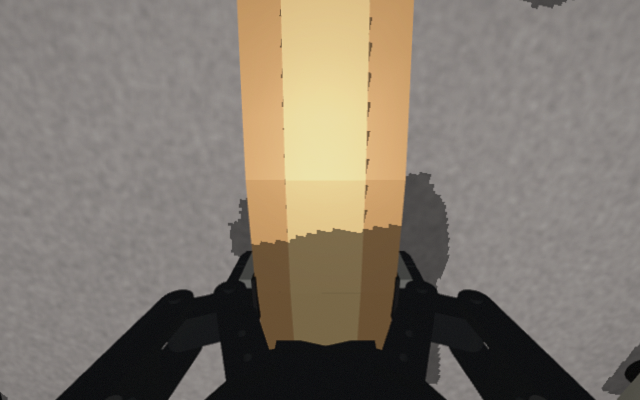

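The offset grasp gives 0.22 N·m at 7.8 N, so the balance point is 28 mm ahead of the fingers. That puts it at the carton's middle within about 2 mm, and both grasps agree. Regrasp there.

>>> apply_moves --plan '[{"tx": 0, "ty": 0, "tz": -6, "rx": 0, "ry": 0, "rz": 0, "jaw": -1}, {"tx": 0, "ty": 0, "tz": -11, "rx": 0, "ry": 0, "rz": 0, "jaw": -1}, {"tx": 0, "ty": 0, "tz": -13, "rx": 0, "ry": 0, "rz": 0, "jaw": -1}, {"tx": 0, "ty": 0, "tz": -13, "rx": 0, "ry": 0, "rz": 0, "jaw": 0.2}, {"tx": 0, "ty": 0, "tz": -13, "rx": 0, "ry": 0, "rz": 0, "jaw": 0.7}, {"tx": 0, "ty": 0, "tz": -13, "rx": 0, "ry": 0, "rz": 0, "jaw": 0.8}, {"tx": 14, "ty": 3, "tz": -13, "rx": 0, "ry": 0, "rz": 0, "jaw": 0.8}, {"tx": 27, "ty": 5, "tz": -13, "rx": 0, "ry": 0, "rz": 0, "jaw": 0.8}, {"tx": 27, "ty": 5, "tz": -13, "rx": 0, "ry": 0, "rz": 0, "jaw": 0}, {"tx": 27, "ty": 5, "tz": -13, "rx": 0, "ry": 0, "rz": 0, "jaw": -1}, {"tx": 27, "ty": 5, "tz": -13, "rx": 0, "ry": 0, "rz": 0, "jaw": -1}, {"tx": 27, "ty": 5, "tz": -13, "rx": 0, "ry": 0, "rz": 0, "jaw": -1}]'

```text
time_s: 8.8
position: [0.5806, 0.333, 0.0134]
tool_rot: [[0.981, 0.194, 0.007], [0.194, -0.981, 0.006], [0.008, -0.005, -1.0]]
ft_force: [4.4, 2.7, 2.4]
grip_width: 0.0591
```

```bash
python3 - <<'E'
from h import *
ob()
E
```

```text
t 8.8 p [0.5806 0.333  0.0134] yaw 11.2 zax [ 0.0073  0.0063 -1.    ] F [4.38 2.68 2.39] M [ 0.209 -0.579 -0.009] w 0.0591
```

>>> apply_moves --plan '[{"tx": 0, "ty": 0, "tz": 8, "rx": 0, "ry": 0, "rz": 0, "jaw": -1}, {"tx": 0, "ty": 0, "tz": 25, "rx": 0, "ry": 0, "rz": 0, "jaw": -1}, {"tx": 0, "ty": 0, "tz": 50, "rx": 0, "ry": 0, "rz": 0, "jaw": -1}, {"tx": 0, "ty": 0, "tz": 80, "rx": 0, "ry": 0, "rz": 0, "jaw": -1}, {"tx": 0, "ty": 0, "tz": 110, "rx": 0, "ry": 0, "rz": 0, "jaw": -1}, {"tx": 0, "ty": 0, "tz": 140, "rx": 0, "ry": 0, "rz": 0, "jaw": -1}, {"tx": 0, "ty": 0, "tz": 160, "rx": 0, "ry": 0, "rz": 0, "jaw": -1}, {"tx": 3, "ty": -15, "tz": 170, "rx": 0, "ry": 0, "rz": -0.02, "jaw": -1}, {"tx": 6, "ty": -40, "tz": 175, "rx": 0, "ry": 0, "rz": -0.06, "jaw": -1}, {"tx": 9, "ty": -70, "tz": 175, "rx": 0, "ry": 0, "rz": -0.1, "jaw": -1}, {"tx": 12, "ty": -105, "tz": 175, "rx": 0, "ry": 0, "rz": -0.14, "jaw": -1}, {"tx": 15, "ty": -140, "tz": 175, "rx": 0, "ry": 0, "rz": -0.18, "jaw": -1}]'

```text
time_s: 10.0
position: [0.5943, 0.191, 0.1868]
tool_rot: [[1.0, 0.014, 0.004], [0.014, -1.0, 0.004], [0.004, -0.004, -1.0]]
ft_force: [0.9, 0.1, -8.6]
grip_width: 0.0588
```

>>> apply_moves --plan '[{"tx": 3, "ty": -35, "tz": 0, "rx": 0, "ry": 0, "rz": -0.03, "jaw": -1}, {"tx": 6, "ty": -70, "tz": 0, "rx": 0, "ry": 0, "rz": -0.06, "jaw": -1}, {"tx": 9, "ty": -105, "tz": 0, "rx": 0, "ry": 0, "rz": -0.09, "jaw": -1}, {"tx": 12, "ty": -140, "tz": 0, "rx": 0, "ry": 0, "rz": -0.12, "jaw": -1}, {"tx": 14, "ty": -170, "tz": 0, "rx": 0, "ry": 0, "rz": -0.138, "jaw": -1}, {"tx": 14, "ty": -170, "tz": 0, "rx": 0, "ry": 0, "rz": -0.138, "jaw": -1}, {"tx": 14, "ty": -170, "tz": 0, "rx": 0, "ry": 0, "rz": -0.138, "jaw": -1}]'

```text
time_s: 10.7
position: [0.6071, 0.0203, 0.1856]
tool_rot: [[0.992, -0.126, 0.001], [-0.126, -0.992, 0.004], [0.0, -0.004, -1.0]]
ft_force: [0.6, 0.5, -8.3]
grip_width: 0.0591
```

```bash
python3 - <<'E'
from h import *
ob();avg(4);d=shot('wrist','wF.png');shot('scene','sF.png')
E
```

```text
t 10.7 p [0.6071 0.0203 0.1856] yaw -7.24 zax [ 8.0e-04  4.2e-03 -1.0e+00] F [ 0.59  0.45 -8.28] M [ 0.003 -0.045 -0.057] w 0.0591
avgM [ 0.0404 -0.0293  0.001 ] avgF [-0.024  0.122 -7.275] eff [-4.4800e-01 -5.5773e+01 -2.5138e+01 -0.0000e+00  2.4000e-02  2.0000e-03]
```

View pics/sF.png

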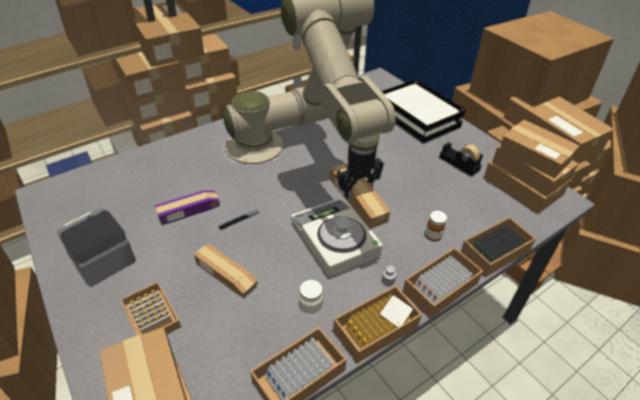

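View pics/wF.png

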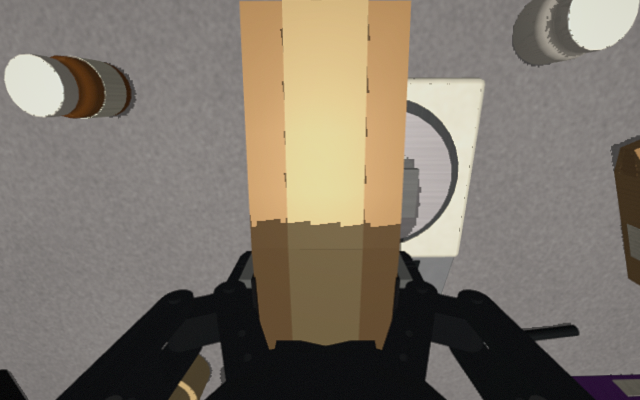

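>>> apply_moves --plan '[{"tx": 3, "ty": -20, "tz": 0, "rx": 0, "ry": 0, "rz": 0, "jaw": -1}, {"tx": 6, "ty": -42, "tz": -5, "rx": 0, "ry": 0, "rz": 0, "jaw": -1}, {"tx": 6, "ty": -51, "tz": -18, "rx": 0, "ry": 0, "rz": 0, "jaw": -1}, {"tx": 6, "ty": -51, "tz": -33, "rx": 0, "ry": 0, "rz": 0, "jaw": -1}, {"tx": 6, "ty": -51, "tz": -44, "rx": 0, "ry": 0, "rz": 0, "jaw": -1}, {"tx": 6, "ty": -51, "tz": -50, "rx": 0, "ry": 0, "rz": 0, "jaw": -1}, {"tx": 6, "ty": -51, "tz": -51, "rx": 0, "ry": 0, "rz": 0, "jaw": -1}, {"tx": 6, "ty": -51, "tz": -51, "rx": 0, "ry": 0, "rz": 0, "jaw": -1}]'

```text
time_s: 11.8
position: [0.6143, -0.0289, 0.1361]
tool_rot: [[0.992, -0.122, 0.005], [-0.122, -0.992, 0.003], [0.004, -0.004, -1.0]]
ft_force: [-0.3, 0.1, -7.7]
grip_width: 0.0587
```

```bash
python3 - <<'E'
from h import *
ob();avg(2);s=shot('scene','sG.png')['image'];cv2.imwrite('pics/z6.png',cv2.resize(s[140:280,280:420],None,fx=4,fy=4,interpolation=cv2.INTER_CUBIC)[:,:,::-1])
E
```

```text
t 11.8 p [ 0.6143 -0.0289  0.1361] yaw -7.03 zax [ 0.0046  0.0034 -1.    ] F [-0.31  0.1  -7.72] M [-0.041 -0.016  0.026] w 0.0587
avgM [-0.0171 -0.0199 -0.0255] avgF [ 0.123 -0.143 -7.603] eff [ 3.0000e-02 -5.7056e+01 -2.3649e+01  1.7000e-02  1.8000e-02  0.0000e+00]
```

View pics/z6.png

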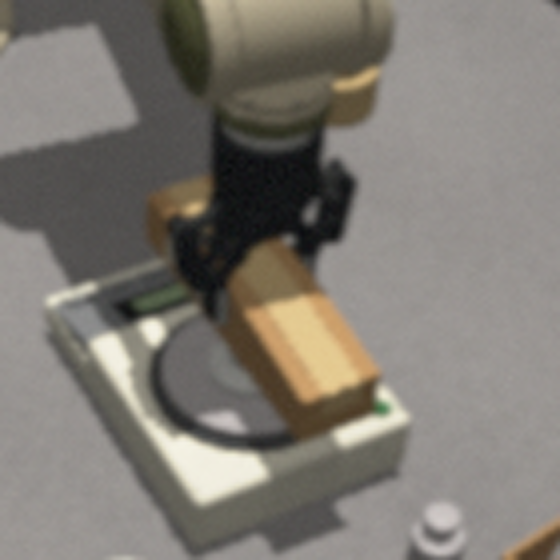

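>>> apply_moves --plan '[{"tx": 0, "ty": -2, "tz": -2, "rx": 0, "ry": 0, "rz": 0, "jaw": -1}, {"tx": 0, "ty": -2, "tz": -4, "rx": 0, "ry": 0, "rz": 0, "jaw": -1}, {"tx": 0, "ty": -2, "tz": -5.5, "rx": 0, "ry": 0, "rz": 0, "jaw": -1}, {"tx": 0, "ty": -2, "tz": -6.5, "rx": 0, "ry": 0, "rz": 0, "jaw": -1}, {"tx": 0, "ty": -2, "tz": -7, "rx": 0, "ry": 0, "rz": 0, "jaw": -1}, {"tx": 0, "ty": -2, "tz": -7, "rx": 0, "ry": 0, "rz": 0, "jaw": -1}]'

```text
time_s: 12.55
position: [0.6143, -0.0311, 0.1293]
tool_rot: [[0.992, -0.123, 0.005], [-0.123, -0.992, 0.003], [0.005, -0.004, -1.0]]
ft_force: [0.4, -0.4, -6.7]
grip_width: 0.0589
```

```bash
python3 - <<'E'
from h import *
ob();avg(2)
E
```

```text
t 12.55 p [ 0.6143 -0.0311  0.1293] yaw -7.05 zax [ 0.0049  0.0033 -1.    ] F [ 0.35 -0.39 -6.66] M [-0.058 -0.04   0.005] w 0.0589
avgM [-0.0379 -0.0187  0.0183] avgF [ 0.385 -0.039 -7.617] eff [-4.0000e-03 -5.7491e+01 -2.3541e+01  1.5000e-02  1.2000e-02  0.0000e+00]
```

Still hanging freely, about 1 mm above the expected contact height.

>>> apply_moves --plan '[{"tx": 0, "ty": 0, "tz": -0.7, "rx": 0, "ry": 0, "rz": 0, "jaw": -1}, {"tx": 0, "ty": 0, "tz": -1.4, "rx": 0, "ry": 0, "rz": 0, "jaw": -1}, {"tx": 0, "ty": 0, "tz": -2, "rx": 0, "ry": 0, "rz": 0, "jaw": -1}, {"tx": 0, "ty": 0, "tz": -2, "rx": 0, "ry": 0, "rz": 0, "jaw": -1}]'

```text
time_s: 13.05
position: [0.6144, -0.0311, 0.1284]
tool_rot: [[0.992, -0.123, 0.006], [-0.123, -0.992, 0.003], [0.006, -0.004, -1.0]]
ft_force: [-3.7, 0.1, 4.3]
grip_width: 0.0591
```

```bash
python3 - <<'E'
from h import *
ob();avg(2)
E
```

```text
t 13.05 p [ 0.6144 -0.0311  0.1284] yaw -7.04 zax [ 0.0063  0.0029 -1.    ] F [-3.71  0.14  4.25] M [ 0.101  0.569 -0.036] w 0.0591
avgM [ 0.1779  0.7444 -0.0045] avgF [-5.061  0.686  5.595] eff [-2.5100e-01 -4.9400e+01 -2.1607e+01  7.6000e-02 -1.2060e+00  6.0000e-03]
```

>>> apply_moves --plan '[{"tx": 0, "ty": 0, "tz": 0, "rx": 0, "ry": 0, "rz": 0, "jaw": -1}, {"tx": 0, "ty": 0, "tz": 0, "rx": 0, "ry": 0, "rz": 0, "jaw": -1}]' --grip_force 20

```text
time_s: 13.35
position: [0.6144, -0.0311, 0.1284]
tool_rot: [[0.992, -0.123, 0.006], [-0.123, -0.992, 0.003], [0.006, -0.004, -1.0]]
ft_force: [-2.9, 0.5, -0.1]
grip_width: 0.0586
```

```bash
python3 - <<'E'
from h import *
ob();avg(2)
E
```

```text
t 13.35 p [ 0.6144 -0.0311  0.1284] yaw -7.04 zax [ 0.0063  0.0029 -1.    ] F [-2.85  0.49 -0.1 ] M [0.094 0.46  0.052] w 0.0586
avgM [ 0.0955  0.4796 -0.0265] avgF [-3.232  0.733  0.597] eff [-1.4900e-01 -5.2487e+01 -2.2379e+01  5.1000e-02 -7.8200e-01  8.0000e-03]
```

Weight is now on the pedestal. Open slowly.

>>> apply_moves --plan '[{"tx": 0, "ty": 0, "tz": 0, "rx": 0, "ry": 0, "rz": 0, "jaw": 0.4}, {"tx": 0, "ty": 0, "tz": 0, "rx": 0, "ry": 0, "rz": 0, "jaw": 0.44}, {"tx": 0, "ty": 0, "tz": 0, "rx": 0, "ry": 0, "rz": 0, "jaw": 0.48}, {"tx": 0, "ty": 0, "tz": 0, "rx": 0, "ry": 0, "rz": 0, "jaw": 0.52}, {"tx": 0, "ty": 0, "tz": 0, "rx": 0, "ry": 0, "rz": 0, "jaw": 0.56}, {"tx": 0, "ty": 0, "tz": 0, "rx": 0, "ry": 0, "rz": 0, "jaw": 0.6}]'

```text
time_s: 14.05
position: [0.6145, -0.0311, 0.1285]
tool_rot: [[0.992, -0.123, 0.007], [-0.123, -0.992, 0.003], [0.006, -0.004, -1.0]]
ft_force: [1.1, -0.2, 0.3]
grip_width: 0.0684
```

```bash
python3 - <<'E'
from h import *
ob();d=shot('wrist','wH.png');shot('scene','sH.png')
E
```

```text
t 14.05 p [ 0.6145 -0.0311  0.1285] yaw -7.04 zax [ 0.0065  0.0029 -1.    ] F [ 1.14 -0.17  0.28] M [ 0.011 -0.007  0.029] w 0.0684
```

View pics/wH.png

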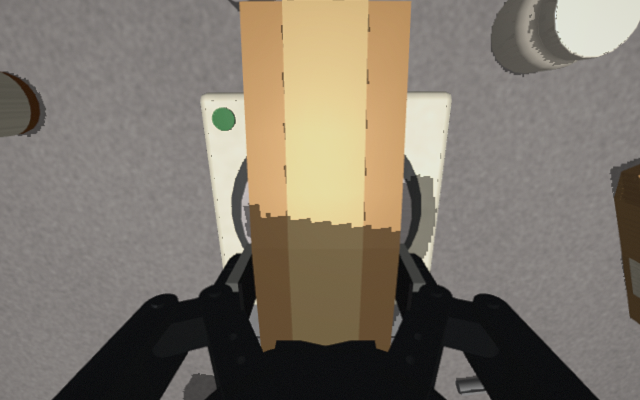

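The carton stays put and free: its edges are at columns 241 and 411, and the measured forces are zero. Open fully and rise.

>>> apply_moves --plan '[{"tx": 0, "ty": 0, "tz": 0, "rx": 0, "ry": 0, "rz": 0, "jaw": 0.8}, {"tx": 0, "ty": 0, "tz": 0, "rx": 0, "ry": 0, "rz": 0, "jaw": 0.85}, {"tx": 0, "ty": 0, "tz": 5, "rx": 0, "ry": 0, "rz": 0, "jaw": 0.85}, {"tx": 0, "ty": 0, "tz": 20, "rx": 0, "ry": 0, "rz": 0, "jaw": 0.85}, {"tx": 0, "ty": 0, "tz": 45, "rx": 0, "ry": 0, "rz": 0, "jaw": 0.85}, {"tx": 0, "ty": 0, "tz": 75, "rx": 0, "ry": 0, "rz": 0, "jaw": 0.85}, {"tx": -10, "ty": -10, "tz": 105, "rx": 0, "ry": 0, "rz": 0, "jaw": 1}, {"tx": -20, "ty": -30, "tz": 130, "rx": 0, "ry": 0, "rz": 0, "jaw": 1}, {"tx": -35, "ty": -60, "tz": 145, "rx": 0, "ry": 0, "rz": 0.05, "jaw": 1}, {"tx": -50, "ty": -90, "tz": 150, "rx": 0, "ry": 0, "rz": 0.1, "jaw": 1}, {"tx": -60, "ty": -110, "tz": 150, "rx": 0, "ry": 0, "rz": 0.15, "jaw": 1}, {"tx": -60, "ty": -110, "tz": 150, "rx": 0, "ry": 0, "rz": 0.15, "jaw": 1}]'

```text
time_s: 15.35
position: [0.5536, -0.1432, 0.2791]
tool_rot: [[1.0, 0.025, 0.006], [0.025, -1.0, 0.003], [0.007, -0.003, -1.0]]
ft_force: [0.7, 0.7, 0.3]
grip_width: 0.0853
```

```bash
python3 - <<'E'
from h import *
ob();avg(4);d=shot('wrist','wI.png');shot('scene','sI.png')
E
```

```text
t 15.35 p [ 0.5536 -0.1432  0.2791] yaw 1.41 zax [ 0.0064  0.003  -1.    ] F [0.68 0.65 0.29] M [-0.011 -0.013  0.019] w 0.0853
avgM [ 0.0193  0.0159 -0.0088] avgF [-0.117  0.018 -0.318] eff [-6.7200e-01 -4.6669e+01 -2.4310e+01 -2.0000e-03 -8.0000e-03  7.0000e-03]
```

View pics/wI.png

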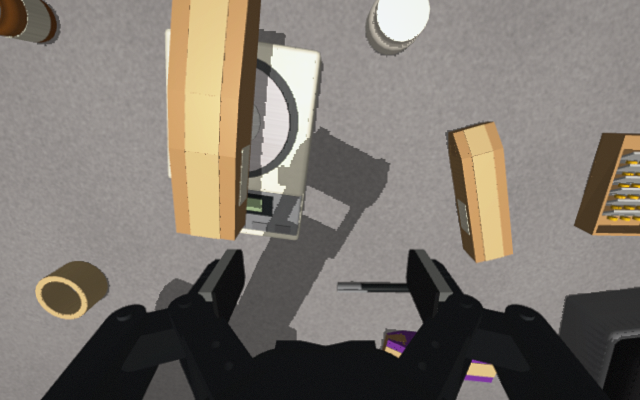

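View pics/sI.png

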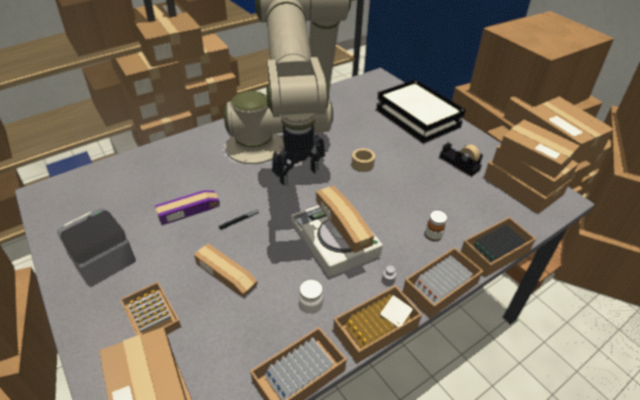

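Bulging carton rests level on the pedestal. Next, over to the crushed one.

>>> apply_moves --plan '[{"tx": -12, "ty": -30, "tz": 0, "rx": 0, "ry": 0, "rz": 0.05, "jaw": 1}, {"tx": -25, "ty": -70, "tz": 0, "rx": 0, "ry": 0, "rz": 0.12, "jaw": 1}, {"tx": -40, "ty": -110, "tz": 0, "rx": 0, "ry": 0, "rz": 0.2, "jaw": 1}, {"tx": -55, "ty": -150, "tz": 0, "rx": 0, "ry": 0, "rz": 0.28, "jaw": 1}, {"tx": -70, "ty": -190, "tz": 0, "rx": 0, "ry": 0, "rz": 0.28, "jaw": 1}, {"tx": -75, "ty": -210, "tz": -20, "rx": 0, "ry": 0, "rz": 0.28, "jaw": 1}, {"tx": -75, "ty": -210, "tz": -50, "rx": 0, "ry": 0, "rz": 0.28, "jaw": 1}, {"tx": -75, "ty": -210, "tz": -70, "rx": 0, "ry": 0, "rz": 0.28, "jaw": 1}, {"tx": -75, "ty": -210, "tz": -70, "rx": 0, "ry": 0, "rz": 0.28, "jaw": 1}, {"tx": -75, "ty": -210, "tz": -70, "rx": 0, "ry": 0, "rz": 0.28, "jaw": 1}]'

```text
time_s: 16.65
position: [0.4804, -0.35, 0.2091]
tool_rot: [[0.953, 0.304, 0.005], [0.304, -0.953, 0.005], [0.006, -0.003, -1.0]]
ft_force: [-0.3, 0.1, 1.0]
grip_width: 0.0852
```

```bash
python3 - <<'E'
from h import *
ob();d=shot('wrist','wJ.png')
im=d['image'];a=load('wI.png')['image']
cv2.imwrite('pics/z7.png',np.hstack([cv2.resize(a[110:275,435:535],None,fx=3.5,fy=3.5,interpolation=cv2.INTER_CUBIC),cv2.resize(im[:165*2,270:400][:,:],(420,577),interpolation=cv2.INTER_AREA)])[:,:,::-1])
E
```

```text
t 16.65 p [ 0.4804 -0.35    0.2091] yaw 17.69 zax [ 0.0048  0.0051 -1.    ] F [-0.28  0.13  1.  ] M [ 0.026  0.015 -0.018] w 0.0852Traceback (most recent call last):
  File "<stdin>", line 4, in <module>
    return _nx.concatenate(arrs, 1, dtype=dtype, casting=casting)
           ~~~~~~~~~~~~~~~^^^^^^^^^^^^^^^^^^^^^^^^^^^^^^^^^^^^^^^
ValueError: all the input array dimensions except for the concatenation axis must match exactly, but along dimension 0, the array at index 0 has size 578 and the array at index 1 has size 577
```

View pics/wJ.png

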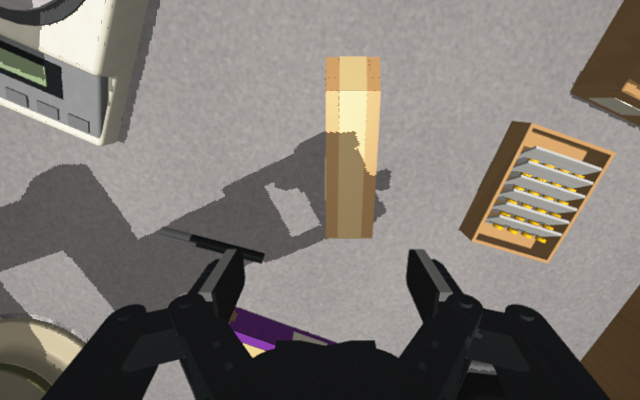

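```bash
python3 - <<'E'
from h import *
d=load('wJ.png');im=d['image'];a=load('wI.png')['image']
cv2.imwrite('pics/z7.png',np.hstack([cv2.resize(im[215:255,310:390],(400,200),interpolation=cv2.INTER_NEAREST),cv2.resize(a[235:275,450:530],(400,200),interpolation=cv2.INTER_NEAREST)])[:,:,::-1])
cv2.imwrite('pics/z8.png',np.hstack([cv2.resize(im[45:105,310:390],(400,300),interpolation=cv2.INTER_NEAREST),cv2.resize(a[110:170,435:515],(400,300),interpolation=cv2.INTER_NEAREST)])[:,:,::-1])
E
```

```text
(no output)
```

View pics/z7.png

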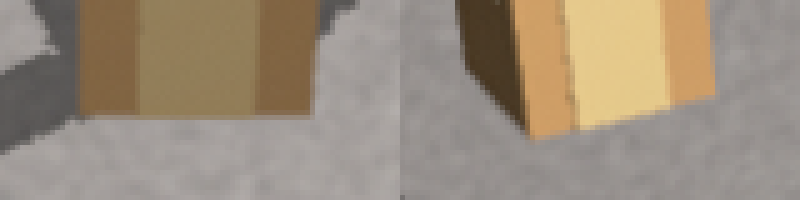

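View pics/z8.png

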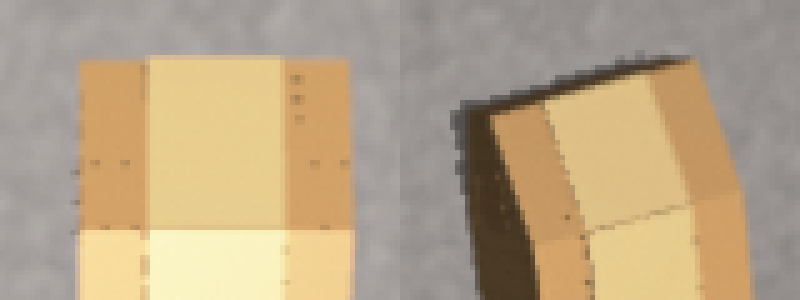

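```bash
python3 - <<'E'
from h import *
a=load('wI.png');d=load('wJ.png')
pj=[(326,238.2),(372.2,238),(325.4,90.8),(380.8,90.8)];pi=[(476.4,262.6),(513.2,254),(461,158.6),(503,147.6)]
for p,q in zip(pj,pi): x,e=tri(d,p,a,q);print('tri',x.round(4),e.round(4))
C=np.array([onz(d,*p,.044) for p in pj]);n=C[:2].mean(0);f=C[2:].mean(0);u=(f-n)/np.linalg.norm(f-n)
print(C.round(4),np.linalg.norm(f-n),'expect .166',np.linalg.norm(C[0]-C[1]),np.linalg.norm(C[2]-C[3]),'yaw',np.degrees(np.arctan2(u[1],u[0])),'center',n+u*.1)
fe=(onz(d,326,57,.028)+onz(d,380,57,.028))/2;print('far',fe,np.linalg.norm((fe-n)[:2]))
E
```

```text
tri [ 0.409  -0.3725  0.0444] 0.0005
tri [ 0.4262 -0.4247  0.0455] 0.0004
tri [ 0.5672 -0.3212  0.0429] 0.0003
tri [ 0.5841 -0.375   0.0433] 0.0005
[[ 0.4085 -0.3725  0.044 ]
 [ 0.4257 -0.4252  0.044 ]
 [ 0.567  -0.3212  0.044 ]
 [ 0.5842 -0.375   0.044 ]] 0.1664484089942415 expect .166 0.0554501288635377 0.05649982505815427 yaw 17.76335109291492 center [ 0.51235763 -0.36833835  0.044     ]
far [ 0.6078376  -0.33817433  0.028     ] 0.2001309690747707
```

>>> apply_moves --plan '[{"tx": 16, "ty": -9, "tz": -20, "rx": 0, "ry": 0, "rz": 0, "jaw": 1}, {"tx": 32, "ty": -18, "tz": -50, "rx": 0, "ry": 0, "rz": 0, "jaw": 1}, {"tx": 32, "ty": -18, "tz": -90, "rx": 0, "ry": 0, "rz": 0, "jaw": 1}, {"tx": 32, "ty": -18, "tz": -130, "rx": 0, "ry": 0, "rz": 0, "jaw": 1}, {"tx": 32, "ty": -18, "tz": -165, "rx": 0, "ry": 0, "rz": 0, "jaw": 1}, {"tx": 32, "ty": -18, "tz": -188, "rx": 0, "ry": 0, "rz": 0, "jaw": 1}, {"tx": 32, "ty": -18, "tz": -196, "rx": 0, "ry": 0, "rz": 0, "jaw": 1}, {"tx": 32, "ty": -18, "tz": -196, "rx": 0, "ry": 0, "rz": 0, "jaw": 0.3}, {"tx": 32, "ty": -18, "tz": -196, "rx": 0, "ry": 0, "rz": 0, "jaw": -1}, {"tx": 32, "ty": -18, "tz": -196, "rx": 0, "ry": 0, "rz": 0, "jaw": -1}, {"tx": 32, "ty": -18, "tz": -196, "rx": 0, "ry": 0, "rz": 0, "jaw": -1}, {"tx": 32, "ty": -18, "tz": -196, "rx": 0, "ry": 0, "rz": 0, "jaw": -1}]' --grip_force 90

```text
time_s: 17.9
position: [0.5135, -0.369, 0.0161]
tool_rot: [[0.953, 0.304, 0.009], [0.304, -0.953, 0.001], [0.009, 0.002, -1.0]]
ft_force: [0.1, 0.2, 6.6]
grip_width: 0.0544
```

>>> apply_moves --plan '[{"tx": 0, "ty": 0, "tz": 0, "rx": 0, "ry": 0, "rz": 0, "jaw": -1}, {"tx": 0, "ty": 0, "tz": 5, "rx": 0, "ry": 0, "rz": 0, "jaw": -1}, {"tx": 0, "ty": 0, "tz": 10, "rx": 0, "ry": 0, "rz": 0, "jaw": -1}, {"tx": 0, "ty": 0, "tz": 15, "rx": 0, "ry": 0, "rz": 0, "jaw": -1}, {"tx": 0, "ty": 0, "tz": 15, "rx": 0, "ry": 0, "rz": 0, "jaw": -1}, {"tx": 0, "ty": 0, "tz": 15, "rx": 0, "ry": 0, "rz": 0, "jaw": -1}, {"tx": 0, "ty": 0, "tz": 15, "rx": 0, "ry": 0, "rz": 0, "jaw": -1}]'

```text
time_s: 18.6
position: [0.5134, -0.3689, 0.0309]
tool_rot: [[0.953, 0.304, 0.009], [0.304, -0.953, 0.001], [0.008, 0.001, -1.0]]
ft_force: [-0.1, 0.3, -2.7]
grip_width: 0.0544
```

```bash
python3 - <<'E'
from h import *
ob();avg(14);d=shot('wrist','wK.png');ob()
E
```

```text
t 18.6 p [ 0.5134 -0.3689  0.0309] yaw 17.69 zax [ 0.0085  0.0012 -1.    ] F [-0.11  0.33 -2.68] M [-0.018  0.165 -0.02 ] w 0.0544
avgM [-0.0403  0.1396  0.0006] avgF [-0.075 -0.009 -3.028] eff [ -0.    -58.462 -19.28    0.129  -0.076   0.   ]
t 19.35 p [ 0.5135 -0.369   0.0311] yaw 17.7 zax [ 8.8e-03  9.0e-04 -1.0e+00] F [-0.27 -0.06 -2.62] M [-0.02   0.077  0.   ] w 0.0547
```

View pics/wK.png

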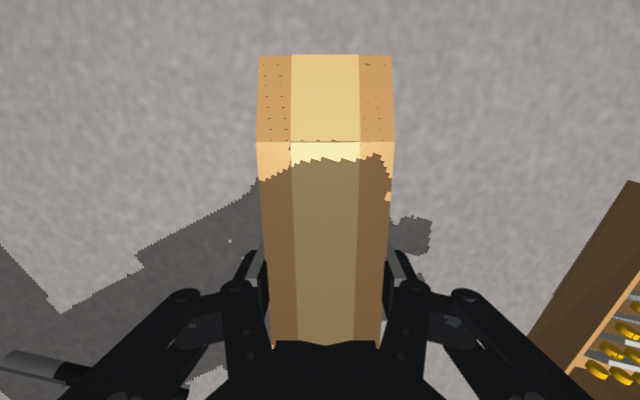

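Moment 0.145 N·m at 3.03 N puts the balance point 48 mm towards the crushed end. Regrasp there.

>>> apply_moves --plan '[{"tx": 0, "ty": 0, "tz": -7, "rx": 0, "ry": 0, "rz": 0, "jaw": -1}, {"tx": 0, "ty": 0, "tz": -13, "rx": 0, "ry": 0, "rz": 0, "jaw": -1}, {"tx": 0, "ty": 0, "tz": -16, "rx": 0, "ry": 0, "rz": 0, "jaw": -1}, {"tx": 0, "ty": 0, "tz": -16, "rx": 0, "ry": 0, "rz": 0, "jaw": 0.3}, {"tx": 0, "ty": 0, "tz": -16, "rx": 0, "ry": 0, "rz": 0, "jaw": 0.7}, {"tx": 0, "ty": 0, "tz": -16, "rx": 0, "ry": 0, "rz": 0, "jaw": 0.8}, {"tx": 23, "ty": 7, "tz": -16, "rx": 0, "ry": 0, "rz": 0, "jaw": 0.8}, {"tx": 46, "ty": 15, "tz": -16, "rx": 0, "ry": 0, "rz": 0, "jaw": 0.8}, {"tx": 46, "ty": 15, "tz": -16, "rx": 0, "ry": 0, "rz": 0, "jaw": 0.3}, {"tx": 46, "ty": 15, "tz": -16, "rx": 0, "ry": 0, "rz": 0, "jaw": -1}, {"tx": 46, "ty": 15, "tz": -16, "rx": 0, "ry": 0, "rz": 0, "jaw": -1}, {"tx": 46, "ty": 15, "tz": -16, "rx": 0, "ry": 0, "rz": 0, "jaw": -1}]'

```text
time_s: 20.55
position: [0.5592, -0.3543, 0.0153]
tool_rot: [[0.953, 0.303, 0.009], [0.303, -0.953, 0.001], [0.009, 0.002, -1.0]]
ft_force: [1.6, 1.1, 1.8]
grip_width: 0.0542
```

```bash
python3 - <<'E'
from h import *
ob();d=shot('wrist','wL.png')
E
```

```text
t 20.55 p [ 0.5592 -0.3543  0.0153] yaw 17.65 zax [ 9.4e-03  9.0e-04 -1.0e+00] F [1.64 1.1  1.78] M [ 0.259 -0.236  0.039] w 0.0542
```

View pics/wL.png

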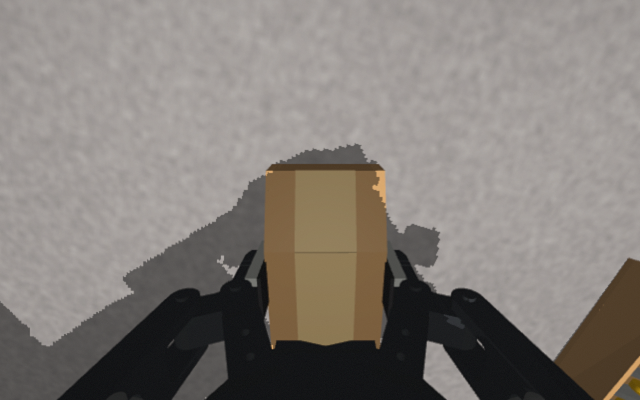

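>>> apply_moves --plan '[{"tx": 0, "ty": 0, "tz": 5, "rx": 0, "ry": 0, "rz": 0, "jaw": -1}, {"tx": 0, "ty": 0, "tz": 15, "rx": 0, "ry": 0, "rz": 0, "jaw": -1}, {"tx": 0, "ty": 0, "tz": 30, "rx": 0, "ry": 0, "rz": 0, "jaw": -1}, {"tx": 0, "ty": 0, "tz": 45, "rx": 0, "ry": 0, "rz": 0, "jaw": -1}, {"tx": 0, "ty": 0, "tz": 50, "rx": 0, "ry": 0, "rz": 0, "jaw": -1}, {"tx": 0, "ty": 0, "tz": 50, "rx": 0, "ry": 0, "rz": 0, "jaw": -1}]'

```text
time_s: 21.2
position: [0.5592, -0.3546, 0.0661]
tool_rot: [[0.953, 0.303, 0.01], [0.303, -0.953, -0.0], [0.01, 0.003, -1.0]]
ft_force: [-0.9, 0.1, -3.3]
grip_width: 0.0543
```

```bash
python3 - <<'E'
from h import *
ob();avg(12);d=shot('wrist','wM.png');ob()
l=load('wL.png');m=load('wM.png')
for dd,z in((l,.044),(m,None)): 
    pass
p=[(266,252),(385,252)]
a=onz(l,*p[0],.044);b=onz(l,*p[1],.044);print((a+b)/2,np.linalg.norm(a-b),np.linalg.norm(((a+b)/2-[.5592,-.3543,0])[:2]))
E
```

```text
t 21.2 p [ 0.5592 -0.3546  0.0661] yaw 17.65 zax [ 1.010e-02 -1.000e-04 -9.999e-01] F [-0.93  0.06 -3.35] M [-0.003 -0.041  0.009] w 0.0543
avgM [-0.003   0.0051  0.0018] avgF [-0.377  0.017 -3.037] eff [-5.0000e-03 -6.0538e+01 -2.1249e+01  1.1000e-02 -1.4000e-02 -0.0000e+00]
t 21.85 p [ 0.5592 -0.3543  0.0652] yaw 17.66 zax [ 0.0091  0.001  -1.    ] F [-0.77  0.   -3.21] M [-0.011 -0.018  0.011] w 0.0545
[ 0.57434777 -0.34875983  0.044     ] 0.054034246899024634 0.01612911941478918
```

View pics/wM.png

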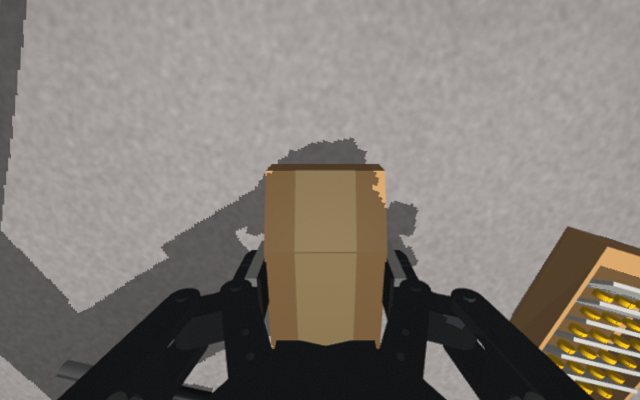

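```bash
python3 - <<'E'
from h import *
a=load('wI.png')['image']
cv2.imwrite('pics/z9.png',cv2.resize(a[85:245,160:265],None,fx=5,fy=5,interpolation=cv2.INTER_CUBIC)[:,:,::-1][:, :])
cv2.imwrite('pics/z9.png',np.hstack([cv2.resize(a[85:165,160:260],None,fx=4,fy=4,interpolation=cv2.INTER_CUBIC),cv2.resize(a[165:245,160:260],None,fx=4,fy=4,interpolation=cv2.INTER_CUBIC)])[:,:,::-1])
E
```

```text
(no output)
```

View pics/z9.png

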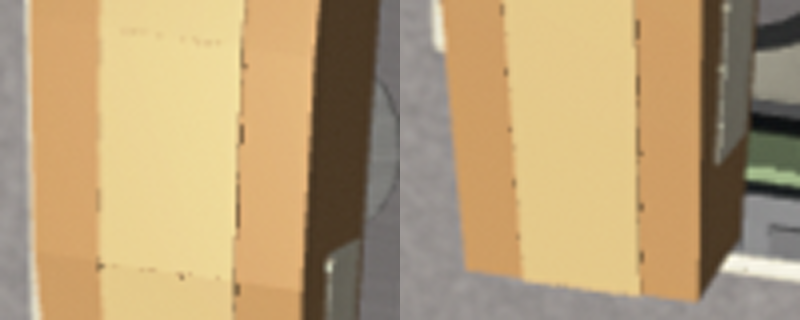

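```bash
python3 - <<'E'
from h import *
a=load('wI.png')
f=lambda p,z:onz(a,*p,z)
nl,nr=f((169,149.75),.169),f((236,157.3),.169);fl,fr=f((167.5,91),.169),f((238.5,98.5),.169);el,er=f((176.75,232.5),.157),f((235,240.3),.157)
n=(nl+nr)/2;g=(fl+fr)/2;e=(el+er)/2
print(n,g,e,'crown len',np.linalg.norm(n-g),'widths',[np.linalg.norm(x) for x in(nl-nr,fl-fr,el-er)],'end->near fold',np.linalg.norm((n-e)[:2]),'exp .090')
u=(n-e)[:2];u/=np.linalg.norm(u);print('yaw',np.degrees(np.arctan2(u[1],u[0])),'mid from end',e[:2]+u*.115,'mid crown',(n+g)/2)
E
```

```text
[ 0.58826792 -0.02802693  0.169     ] [ 0.63833091 -0.03363628  0.169     ] [ 0.49964833 -0.01705413  0.157     ] crown len 0.05037625721348634 widths [np.float64(0.06007020941008079), np.float64(0.05989681143023054), np.float64(0.060191148611702945)] end->near fold 0.08929633303272923 exp .090
yaw -7.0583862914066176 mid from end [ 0.61377679 -0.03118541] mid crown [ 0.61329941 -0.03083161  0.169     ]
```

Crown middle measured at (0.6136, -0.0310, 0.169), yaw -7.1°. The sizes match (50.4 × 60 mm), so the height is confirmed. Carry the crushed one over.

>>> apply_moves --plan '[{"tx": 0, "ty": 0, "tz": 15, "rx": 0, "ry": 0, "rz": 0, "jaw": -1}, {"tx": 0, "ty": 0, "tz": 40, "rx": 0, "ry": 0, "rz": 0, "jaw": -1}, {"tx": 0, "ty": 0, "tz": 70, "rx": 0, "ry": 0, "rz": 0, "jaw": -1}, {"tx": 0, "ty": 5, "tz": 100, "rx": 0, "ry": 0, "rz": -0.03, "jaw": -1}, {"tx": 4, "ty": 20, "tz": 130, "rx": 0, "ry": 0, "rz": -0.07, "jaw": -1}, {"tx": 8, "ty": 40, "tz": 155, "rx": 0, "ry": 0, "rz": -0.12, "jaw": -1}, {"tx": 12, "ty": 65, "tz": 172, "rx": 0, "ry": 0, "rz": -0.17, "jaw": -1}, {"tx": 17, "ty": 95, "tz": 182, "rx": 0, "ry": 0, "rz": -0.22, "jaw": -1}, {"tx": 22, "ty": 127, "tz": 185, "rx": 0, "ry": 0, "rz": -0.27, "jaw": -1}, {"tx": 27, "ty": 160, "tz": 185, "rx": 0, "ry": 0, "rz": -0.32, "jaw": -1}, {"tx": 32, "ty": 193, "tz": 185, "rx": 0, "ry": 0, "rz": -0.37, "jaw": -1}, {"tx": 37, "ty": 226, "tz": 185, "rx": 0, "ry": 0, "rz": -0.41, "jaw": -1}]'

```text
time_s: 23.05
position: [0.5961, -0.1269, 0.2503]
tool_rot: [[0.995, -0.104, 0.009], [-0.104, -0.995, -0.003], [0.009, 0.002, -1.0]]
ft_force: [0.5, -0.4, -3.0]
grip_width: 0.0544
```

>>> apply_moves --plan '[{"tx": 4, "ty": 28, "tz": 0, "rx": 0, "ry": 0, "rz": -0.015, "jaw": -1}, {"tx": 8, "ty": 53, "tz": 0, "rx": 0, "ry": 0, "rz": -0.02, "jaw": -1}, {"tx": 11, "ty": 75, "tz": 0, "rx": 0, "ry": 0, "rz": -0.02, "jaw": -1}, {"tx": 12, "ty": 90, "tz": 0, "rx": 0, "ry": 0, "rz": -0.02, "jaw": -1}, {"tx": 12, "ty": 95, "tz": 0, "rx": 0, "ry": 0, "rz": -0.02, "jaw": -1}, {"tx": 12, "ty": 95, "tz": 0, "rx": 0, "ry": 0, "rz": -0.02, "jaw": -1}, {"tx": 12, "ty": 95, "tz": 0, "rx": 0, "ry": 0, "rz": -0.02, "jaw": -1}]'

```text
time_s: 23.75
position: [0.6081, -0.0328, 0.2503]
tool_rot: [[0.992, -0.124, 0.009], [-0.124, -0.992, -0.003], [0.009, 0.002, -1.0]]
ft_force: [0.6, 0.3, -2.7]
grip_width: 0.0544
```

```bash
python3 - <<'E'
from h import *
ob();avg(4);s=shot('scene','sN.png')['image'];cv2.imwrite('pics/z10.png',cv2.resize(s[140:280,270:410],None,fx=4,fy=4,interpolation=cv2.INTER_CUBIC)[:,:,::-1])
E
```

```text
t 23.75 p [ 0.6081 -0.0328  0.2503] yaw -7.14 zax [ 0.0088 -0.0033 -1.    ] F [ 0.63  0.35 -2.69] M [-0.004 -0.009  0.051] w 0.0544
avgM [ 0.0027 -0.0139 -0.0266] avgF [ 0.076  0.126 -2.815] eff [ 3.6000e-02 -5.2382e+01 -2.5145e+01 -6.0000e-03 -1.8000e-02 -4.0000e-03]
```

View pics/z10.png

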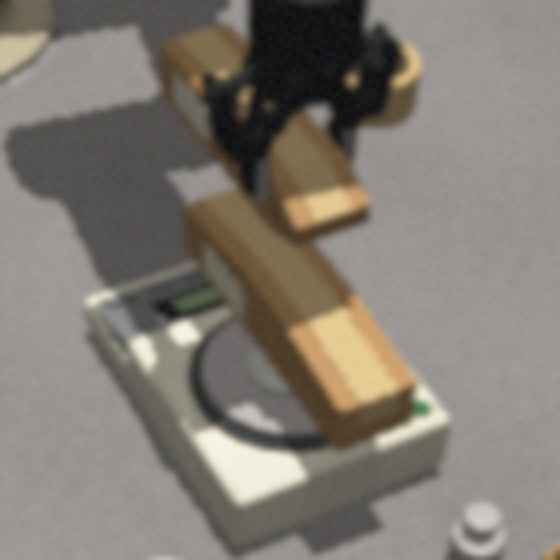

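>>> apply_moves --plan '[{"tx": 1, "ty": 2, "tz": -10, "rx": 0, "ry": 0, "rz": 0, "jaw": -1}, {"tx": 1, "ty": 2, "tz": -25, "rx": 0, "ry": 0, "rz": 0, "jaw": -1}, {"tx": 1, "ty": 2, "tz": -40, "rx": 0, "ry": 0, "rz": 0, "jaw": -1}, {"tx": 1, "ty": 2, "tz": -51, "rx": 0, "ry": 0, "rz": 0, "jaw": -1}, {"tx": 1, "ty": 2, "tz": -58, "rx": 0, "ry": 0, "rz": 0, "jaw": -1}, {"tx": 1, "ty": 2, "tz": -61, "rx": 0, "ry": 0, "rz": 0, "jaw": -1}, {"tx": 1, "ty": 2, "tz": -62, "rx": 0, "ry": 0, "rz": 0, "jaw": -1}, {"tx": 1, "ty": 2, "tz": -62, "rx": 0, "ry": 0, "rz": 0, "jaw": -1}]'

```text
time_s: 24.8
position: [0.6093, -0.0306, 0.1887]
tool_rot: [[0.992, -0.124, 0.01], [-0.124, -0.992, -0.003], [0.01, 0.002, -1.0]]
ft_force: [0.1, -0.2, -3.3]
grip_width: 0.0546
```

```bash
python3 - <<'E'
from h import *
ob();avg(4)
E
```

```text
t 24.8 p [ 0.6093 -0.0306  0.1887] yaw -7.15 zax [ 0.0095 -0.0032 -0.9999] F [ 0.12 -0.22 -3.28] M [-0.051 -0.039  0.021] w 0.0546
avgM [ 0.0159  0.0037 -0.0106] avgF [-0.13   0.304 -3.081] eff [-4.0000e-03 -5.3181e+01 -2.3801e+01 -5.0000e-03 -2.0000e-02 -0.0000e+00]
```

Expected contact is at TCP z ≈ 0.184. Creep down.

>>> apply_moves --plan '[{"tx": 0, "ty": 0, "tz": -1, "rx": 0, "ry": 0, "rz": 0, "jaw": -1}, {"tx": 0, "ty": 0, "tz": -2, "rx": 0, "ry": 0, "rz": 0, "jaw": -1}, {"tx": 0, "ty": 0, "tz": -3, "rx": 0, "ry": 0, "rz": 0, "jaw": -1}, {"tx": 0, "ty": 0, "tz": -3.7, "rx": 0, "ry": 0, "rz": 0, "jaw": -1}, {"tx": 0, "ty": 0, "tz": -4.2, "rx": 0, "ry": 0, "rz": 0, "jaw": -1}, {"tx": 0, "ty": 0, "tz": -4.2, "rx": 0, "ry": 0, "rz": 0, "jaw": -1}]'

```text
time_s: 25.6
position: [0.6092, -0.0306, 0.1844]
tool_rot: [[0.992, -0.124, 0.009], [-0.124, -0.992, -0.003], [0.01, 0.002, -1.0]]
ft_force: [0.5, 0.1, -4.1]
grip_width: 0.0543
```

```bash
python3 - <<'E'
from h import *
ob();avg(4)
E
```

```text
t 25.6 p [ 0.6092 -0.0306  0.1844] yaw -7.15 zax [ 0.0094 -0.0032 -1.    ] F [ 0.53  0.05 -4.12] M [-0.03  -0.032  0.019] w 0.0543
avgM [-0.0003  0.0116 -0.0287] avgF [-0.152 -0.034 -3.275] eff [-1.0000e-03 -5.3251e+01 -2.3679e+01 -5.0000e-03 -2.1000e-02  0.0000e+00]
```

>>> apply_moves --plan '[{"tx": 0, "ty": 0, "tz": -0.4, "rx": 0, "ry": 0, "rz": 0, "jaw": -1}, {"tx": 0, "ty": 0, "tz": -0.7, "rx": 0, "ry": 0, "rz": 0, "jaw": -1}, {"tx": 0, "ty": 0, "tz": -0.7, "rx": 0, "ry": 0, "rz": 0, "jaw": -1}]'

```text
time_s: 26.1
position: [0.6093, -0.0306, 0.1843]
tool_rot: [[0.992, -0.124, 0.01], [-0.124, -0.992, -0.003], [0.011, 0.002, -1.0]]
ft_force: [-1.2, -0.2, 0.8]
grip_width: 0.0544
```

```bash
python3 - <<'E'
from h import *
ob();avg(4)
E
```

```text
t 26.1 p [ 0.6093 -0.0306  0.1843] yaw -7.15 zax [ 0.0103 -0.0035 -0.9999] F [-1.24 -0.21  0.84] M [0.047 0.198 0.01 ] w 0.0544
avgM [ 0.0994  0.2141 -0.0132] avgF [-0.985  0.031  1.552] eff [-1.0500e-01 -5.0013e+01 -2.2424e+01 -5.0000e-02 -4.0500e-01  1.1000e-02]
```

Contact: about 4.6 N now bears on the crown. Ease the grip, then open slowly.

>>> apply_moves --plan '[{"tx": 0, "ty": 0, "tz": 0, "rx": 0, "ry": 0, "rz": 0, "jaw": -1}, {"tx": 0, "ty": 0, "tz": 0, "rx": 0, "ry": 0, "rz": 0, "jaw": -1}, {"tx": 0, "ty": 0, "tz": 0, "rx": 0, "ry": 0, "rz": 0, "jaw": 0.3}, {"tx": 0, "ty": 0, "tz": 0, "rx": 0, "ry": 0, "rz": 0, "jaw": 0.34}, {"tx": 0, "ty": 0, "tz": 0, "rx": 0, "ry": 0, "rz": 0, "jaw": 0.38}, {"tx": 0, "ty": 0, "tz": 0, "rx": 0, "ry": 0, "rz": 0, "jaw": 0.42}, {"tx": 0, "ty": 0, "tz": 0, "rx": 0, "ry": 0, "rz": 0, "jaw": 0.46}, {"tx": 0, "ty": 0, "tz": 0, "rx": 0, "ry": 0, "rz": 0, "jaw": 0.5}]' --grip_force 20

```text
time_s: 27.1
position: [0.6094, -0.0306, 0.1843]
tool_rot: [[0.992, -0.124, 0.01], [-0.124, -0.992, -0.003], [0.011, 0.002, -1.0]]
ft_force: [0.2, -0.2, -0.7]
grip_width: 0.0642
```

```bash
python3 - <<'E'
from h import *
ob();d=shot('wrist','wP.png');s=shot('scene','sP.png')['image'];cv2.imwrite('pics/z11.png',cv2.resize(s[140:280,270:410],None,fx=4,fy=4,interpolation=cv2.INTER_CUBIC)[:,:,::-1]);ob()
E
```

```text
t 27.1 p [ 0.6094 -0.0306  0.1843] yaw -7.15 zax [ 0.0104 -0.0035 -0.9999] F [ 0.24 -0.18 -0.68] M [ 0.003  0.029 -0.005] w 0.0642
t 27.2 p [ 0.6094 -0.0306  0.1843] yaw -7.14 zax [ 0.0104 -0.0034 -0.9999] F [ 0.39  0.28 -0.1 ] M [0.01  0.032 0.005] w 0.0641
```

View pics/z11.png

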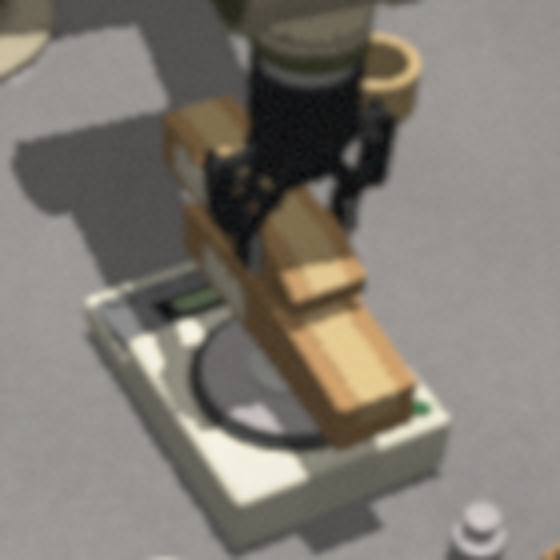

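View pics/wP.png

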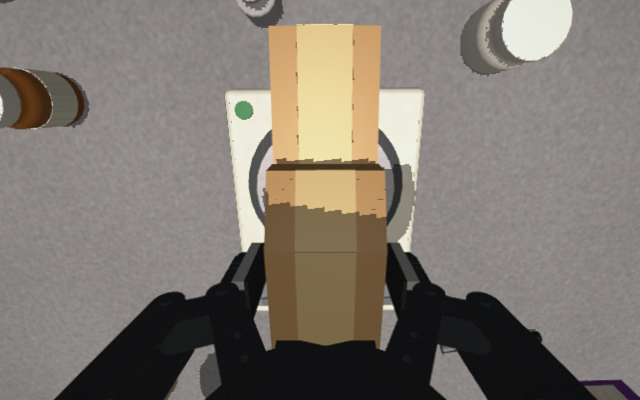

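Both cartons lie still and free of the fingers. Open more, then withdraw straight up.

>>> apply_moves --plan '[{"tx": 0, "ty": 0, "tz": 0, "rx": 0, "ry": 0, "rz": 0, "jaw": 0.65}, {"tx": 0, "ty": 0, "tz": 0, "rx": 0, "ry": 0, "rz": 0, "jaw": 0.8}, {"tx": 0, "ty": 0, "tz": 0, "rx": 0, "ry": 0, "rz": 0, "jaw": 0.8}, {"tx": 0, "ty": 0, "tz": 8, "rx": 0, "ry": 0, "rz": 0, "jaw": 0.8}, {"tx": 0, "ty": 0, "tz": 25, "rx": 0, "ry": 0, "rz": 0, "jaw": 0.8}, {"tx": 0, "ty": 0, "tz": 50, "rx": 0, "ry": 0, "rz": 0, "jaw": 0.8}, {"tx": 0, "ty": 0, "tz": 80, "rx": 0, "ry": 0, "rz": 0, "jaw": 0.8}, {"tx": -20, "ty": -20, "tz": 105, "rx": 0, "ry": 0, "rz": 0, "jaw": 0.8}, {"tx": -45, "ty": -50, "tz": 115, "rx": 0, "ry": 0, "rz": 0, "jaw": 0.8}, {"tx": -60, "ty": -90, "tz": 120, "rx": 0, "ry": 0, "rz": 0, "jaw": 0.8}, {"tx": -70, "ty": -120, "tz": 120, "rx": 0, "ry": 0, "rz": 0, "jaw": 0.8}, {"tx": -70, "ty": -120, "tz": 120, "rx": 0, "ry": 0, "rz": 0, "jaw": 0.8}]'

```text
time_s: 28.4
position: [0.5383, -0.1537, 0.3051]
tool_rot: [[0.992, -0.129, 0.011], [-0.129, -0.992, -0.005], [0.011, 0.003, -1.0]]
ft_force: [-0.3, 0.6, -0.3]
grip_width: 0.077
```

```bash
python3 - <<'E'
from h import *
ob();d=shot('wrist','wQ.png');shot('scene','sQ.png');shot('top','tQ.png')
w2=shot('wrist','wQ2.png');print('diff',np.abs(w2['image'].astype(int)-d['image'])[:240].mean());ob()
E
```

```text
t 28.4 p [ 0.5383 -0.1537  0.3051] yaw -7.39 zax [ 0.0109 -0.0047 -0.9999] F [-0.28  0.63 -0.28] M [ 0.006  0.008 -0.008] w 0.077
diff 8.581983506944445
t 28.6 p [ 0.5396 -0.1498  0.3045] yaw -7.1 zax [ 0.0106 -0.0033 -0.9999] F [-0.33  0.33  0.21] M [-0.021 -0.031  0.028] w 0.0771
```

View pics/wQ.png

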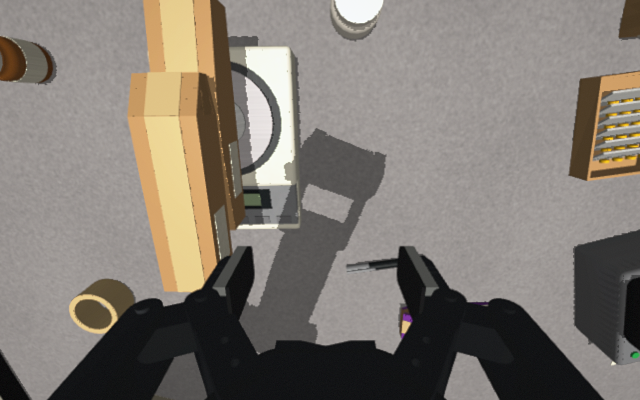

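View pics/sQ.png

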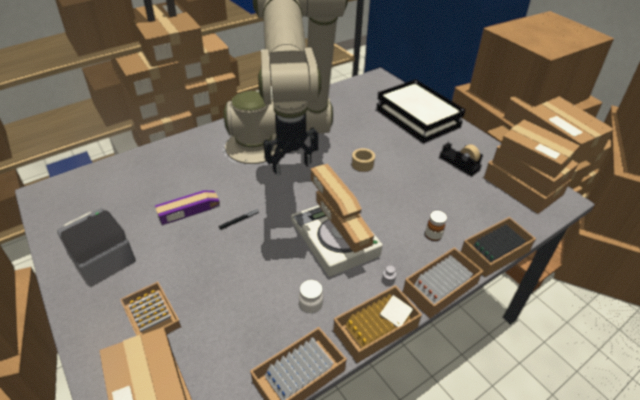

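```bash
python3 - <<'E'
from h import *
d1=shot('scene'); w1=shot('wrist','wR.png')
for i in range(6): env.get_image('top')
d2=shot('scene');print('scene diff at balance',np.abs(d2['image'].astype(int)-d1['image'])[160:270,290:390].mean(), 'elsewhere',np.abs(d2['image'].astype(int)-d1['image'])[300:].mean())
a=w1['image'];cv2.imwrite('pics/z12.png',cv2.resize(a[60:310,110:260],None,fx=2.4,fy=2.4,interpolation=cv2.INTER_CUBIC)[:,:,::-1])
E
```

```text
scene diff at balance 1.3476666666666666 elsewhere 1.2295989583333333
```

View pics/z12.png

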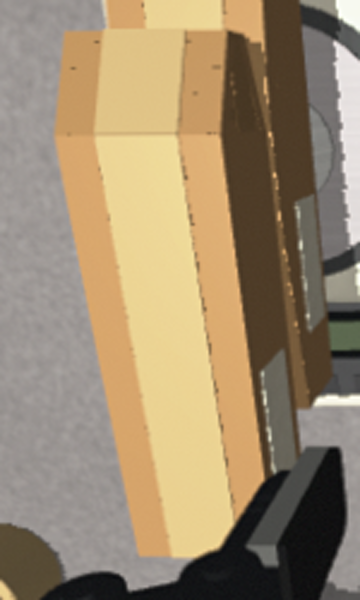

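```bash
python3 - <<'E'
from h import *
w=load('wR.png');q=lambda x,y:(110+x/2.4,60+y/2.4)
fl,fr=onz(w,*q(56,135),.213),onz(w,*q(221,135),.213);nl=onz(w,*q(138,555),.213)
u=(fl-nl)/np.linalg.norm(fl-nl)
print('fold width',np.linalg.norm(fl-fr),'exp .056; fold-near len',np.linalg.norm(fl-nl),'exp .166; yaw',np.degrees(np.arctan2(u[1],u[0])),'center',(fl+fr)/2-u*.066)
t0=load('top0.png')['image'];tq=load('tQ.png')['image']
t0,tq=[cv2.GaussianBlur(cv2.cvtColor(x,cv2.COLOR_RGB2GRAY),(5,5),0) for x in(t0,tq)]
for n,(x,y) in dict(jar=(247,138),tub=(383,136),wt=(316,124),roll=(238,257),disp=(147,203),tray=(496,191)).items():
    r=22; s,_=cv2.phaseCorrelate(t0[y-r:y+r,x-r:x+r].astype(np.float32),tq[y-r:y+r,x-r:x+r].astype(np.float32),cv2.createHanningWindow((2*r,2*r),cv2.CV_32F));print(n,np.round(s,2))
env.close_job()
E
```

```text
fold width 0.05558263486793607 exp .056; fold-near len 0.16587691285104744 exp .166; yaw -7.358697382322767 center [ 0.55947907 -0.02388161  0.213     ]
jar [0.61 0.41]
tub [0.9  0.18]
wt [0.5  0.56]
roll [0.91 0.49]
disp [0.47 0.54]
tray [0.58 0.54]
the job is handed in; nothing more can be done
```

Both cartons are stacked on the pedestal, lying level and still with the gripper clear, and I handed the job in at about 29 s. No verdict came back.

- **Bulging carton:** about 0.78 kg. Two test lifts put its balance point within about 2 mm of its middle. I set it on the pedestal at that point and let go.
- **Crushed carton:** about 0.31 kg. The first lift put its balance point about 49 mm from the middle, towards the crushed end. A second grasp there showed almost no moment. I laid it with that point about 4 mm short of the crown's middle, on the side towards the robot.

**Last checks:**
- **Lying level:** the crushed carton's top measured 55.6 mm wide and 165.9 mm along its flat part, against 56 and 166 mm expected at its resting height.
- **Position:** the crushed carton's middle is about 55 mm from the bulging one's, within the 100 mm limit.
- **At rest:** two scene views about 0.4 s apart showed nothing beyond image noise at the balance.
- **Bystanders:** the jar, tub, test weight, tape roll, dispenser and tray showed under 1 pixel (about 3 mm) of apparent shift. I did not measure the marker, but it looked in place in the last scene picture.

No check failed or disagreed. The first two move calls (the second a one-row retry) were refused because a row needs all of its values. Nothing moved in either.

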